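# Quiet the bench and set the half-round former for burnishing

### The job

First bring the tumbler's red speed lever back to idle, upright at the white mark; then clear the brass ring blank off the dark steel plate into the white dish. After that stop the rocking half-round wooden former and lay it flat side down, wholly on the steel plate with its length along the plate's long side, without dropping it. Leave the dish, burnishers, jar and brush where they are, and let go of everything.

Things in the scene. Friction and masses are not known exactly. Their poses are not given: they have to be found in the camera images.
- lever (a joint): angle of the red-knobbed speed lever on the green control box, rad. 0 = upright = idle (white marks on the box beside the slot); positive leans along the box's +x (roughly away from the robot); range -0.8 to 0.8. It stays where it is left; about 1.5 N at the knob moves it.
- lever_knob (a point): centre of the lever's red ball knob, 28 mm diameter, on a 10 mm steel rod, 85 mm from the hinge; the lever swings about its y axis, its z axis points along the rod
- lever_hinge (a point): hinge of the lever, in the top of the green control box (130 x 90 x 55 mm, fixed), 55 mm above the bench; axes turn with the lever, y is the hinge axis
- ring_center (a point): centre of the loose brass ring blank, 30 mm outside and 20 mm inside diameter, 10 mm high, 33 g; it lies flat on the steel plate at the start
- dish: loose round white ceramic dish, 110 mm across, 20 mm high, low flared rim, flat floor 5 mm thick; origin at the centre of its underside
- plate_top (a point): centre of the top face of the dark steel plate, fixed to the bench, 120 mm (its x) x 150 mm (its y, the long side) x 12 mm thick; top 12 mm above the bench
- former_center (a point): loose half-round former of wood, 58 mm long, 0.16 to 0.26 kg: just over half of a 68 mm circle, 40 mm from flat to crown, flat 67 mm wide. Point: mid-length, half-way up (20 mm from the flat). y runs along its length, z from flat to crown, so z is up when flat side down. It can be gripped lengthwise (58 mm) by its flat end faces.
- former_strip (a point): middle of the flat's -x edge, where a bright steel strip (22 mm wide, 11 mm deep) is let in. Axes as former_center. Its weight makes the former loll: it rocks on its curved side about a rest with the strip low, the flat steep and facing away from the robot, z about 27 deg below level.
- former_crown (a point): top of the crown line, mid-length, 40 mm from the flat. Axes as former_center. The former goes from lolling to flat side down by about 117 deg positive turn about its y axis; once the flat has gone some 30 deg past upright on the strip's edge, it falls flat by itself.
- burnisher0_mid (a point): middle of a loose burnisher (165 mm long, 16 mm thick wooden handle, steel tip), lying between the former and the plate; leave alone
- burnisher1_mid (a point): middle of a second burnisher, beyond the plate; leave alone
- burnisher2_mid (a point): middle of a third burnisher, beyond the plate; leave alone
- polish_jar: amber glass jar, 60 mm across, 60 mm high, origin under its centre; leave alone
- bench_brush: bench brush lying at the left; leave alone

How it is judged:
By the outcome, as a careful person would: the job done as asked, in the order asked, and still so for the second after the job is handed in, with the robot touching nothing.
It also fails if it takes over 64 s, if anything falls off the work surface, if the arm or the gripper's body presses on something with over 40 N, if the wrist force passes 120 N, or if a joint passes its speed limit or range.

### The arm

A 6-joint arm with a two-finger parallel gripper is mounted at the origin on the work surface. World frame = base frame: x ahead of the robot, y to its left, z up, the work surface at z = 0. Lengths are in m, angles in degrees, forces in N, time in s.
With the tool pointing down it reaches from about 0.35 to 0.775 m from the base axis. Payload 5.5 kg.
Tool frame: the origin (TCP) lies at the very end of the fingers, on their centre line; the grasp point (between the pads) lies 19 mm behind it; x points along the fingers, y is the direction in which the jaws open and shut, and the axes are right-handed (so a half turn about x gives the same grasp; the last joint's range is limited). The gripper opens to 85 mm and grips with 20 to 120 N. Pads are 22 mm wide; open, the fingers measure 114 mm over their backs; the gripper's body (76 mm by 85 mm) begins 54 mm behind the grasp point. The pads swing forward as they close: fully open they stand 13 mm farther back than shut.
Start: joints at [63.965, 17.945, 2.641, 74.691, 0, 82.002], TCP at [0.178, 0.547, 0.231] pointing down, gripper open.
Joint ranges: [-158.12, 158.12], [-49.38, 96.58], [-58.88, 72.47], [-126.05, 133.96], [-84.25, 85.87], [-180, 180]. Speed limits (degrees/s): [147.25, 147.25, 180, 180, 180, 180].

### API

Orientations are given as [roll, pitch, yaw] about the fixed x, y, z axes, in that order (R = Rz(yaw) Ry(pitch) Rx(roll)).
In Python, from bench import robot gives the robot as it stands.
- The arm moves only by the tool arm_command, never from a script. Its argument "moves" is a list of rows, each a list of 3 entries, a list of its own where there are three numbers: the shift along the tool's x, y, z in mm, then the turn, a rotation vector about the tool's x, y, z in rad, then the finger opening in mm, from 0 to 85.4. A call has 1 to 20 rows; each row shifts and turns the commanded pose from where the row before left it, along the tool's axes as they then stand; what a row does not reach is not made up. A row lasts 1/12 s, in which the tool goes at most 41.7 mm and 7.16 degrees, less where a joint would pass 70% of its speed; a pose out of reach is approached as far as the arm can. A call with a gripper value outside its range is refused whole. The fingers move at their own pace and stop on an object; "grip_force" is the grip in N (left out, the last holds). Time passes only in rows, so rows that do not move let the fingers close. It gives the time, the measured TCP pose, the force and the opening at its end, in the units of the state.
- robot.get_obs(): the state, without advancing time (a new reading comes with each control period).
- robot.get_image(name): name is "scene" or "top"; returns a dict with "pixels" (420x560x3 uint8, red, green, blue), "camera_matrix" (3x3 intrinsics, pixels), "R" (3x3) and "t" (3): a world point X has camera coordinates R X + t. Camera axes: x right, y down, z forward; pixel columns grow to the right and rows downward; lengths in m; the calibration is good to about 2 mm. A picture is of the moment at which its call begins. There is no depth.
- robot.finish_job(): hands the job in, once; it reports no verdict.
The state is a dict: "time": time; "joints": joint angles; "qd": joint speeds; "joint_efforts": joint torques, N m; "position": TCP position; "orientation": TCP orientation; "force": force on the tool from outside, world axes, zero at the start; "ft_torque": the same for the moment, N m; "width": finger opening in m.
Only numpy, scipy, OpenCV 4.12 (cv2) and the standard library are available. Lean on these libraries where they do the work, as an engineer would, in place of code of your own. Each camera call takes 0.05 s, during which the arm holds its last target.

## Working session

There is one attempt and no reset: what is moved stays moved. The work goes in short steps, Python scripts to look and compute and a tool call to move; the robot and the scene stay as the last step left them, time stands still between calls to the robot, and variables do not carry over. Pictures are saved under pics/ and viewed, and the job is handed in when it is done.

Besides the shell and the picture viewer there is one more tool, called after "Request:" as name(argument=value, ...), one argument or row to a line, values as JSON. arm_command: Moves the arm, as the interface text tells. Its arguments: {"type":"object","properties":{"moves":{"type":"array"},"grip_force":{"type":"number"}},"required":["moves"]}

```bash
ls; mkdir -p pics
python3 - <<'E'
from bench import robot
import cv2
o=robot.get_obs();print({k:(v if not hasattr(v,'tolist') else [round(x,3) for x in __import__('numpy').ravel(v).tolist()]) for k,v in o.items()})
for n in("scene","top"):
    d=robot.get_image(n);cv2.imwrite(f"pics/{n}0.png",cv2.cvtColor(d["pixels"],cv2.COLOR_RGB2BGR));print(n,d["camera_matrix"],d["R"],d["t"])
E
```

```text
pics
{'time': 0.0, 'joints': [63.964, 17.991, 2.577, 74.69, 0.0, 82.001], 'qd': [0.006, 0.056, -0.03, -0.04, 0.06, -0.005], 'joint_efforts': [0.001, -48.062, 29.853, 0.019, -0.0, 0.0], 'position': [0.178, 0.546, 0.23], 'orientation': [-98.038, 89.896, -116.076], 'force': [-0.673, 0.4, -0.127], 'ft_torque': [-0.021, -0.001, 0.052], 'width': 0.08546557508414993}
scene [[429.98207939   0.         282.01519781]
 [  0.         429.98207939 212.24849474]
 [  0.           0.           1.        ]] [[ 0.03058591  0.99953124  0.00134488]
 [ 0.75711983 -0.02228958 -0.65289566]
 [-0.65255963  0.02098764 -0.75744667]] [-0.09009929 -0.36752167  1.76297436]
top [[437.90554541   0.         271.44323194]
 [  0.         437.90554541 206.35594256]
 [  0.           0.           1.        ]] [[ 1.46484186e-03 -9.99953740e-01 -9.50645612e-03]
 [-9.95333141e-01 -5.40687392e-04 -9.64968711e-02]
 [ 9.64872671e-02  9.60344349e-03 -9.95287889e-01]] [0.07274606 0.58120099 1.15706998]
```

View pics/scene0.png

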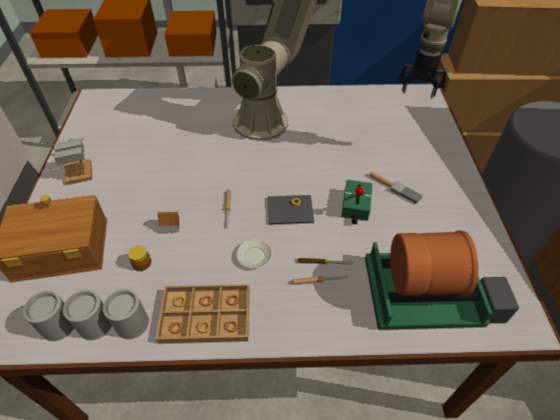

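View pics/top0.png

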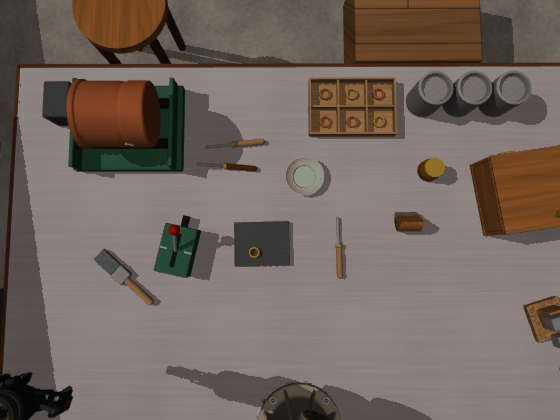

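```bash
cat > h.py <<'E'
import numpy as np, cv2
from scipy.spatial.transform import Rotation as Ro
def robot():
    from bench import robot as r; return r
C={"scene":(np.array([[429.98207939,0,282.01519781],[0,429.98207939,212.24849474],[0,0,1]]),np.array([[0.03058591,0.99953124,0.00134488],[0.75711983,-0.02228958,-0.65289566],[-0.65255963,0.02098764,-0.75744667]]),np.array([-0.09009929,-0.36752167,1.76297436])),
"top":(np.array([[437.90554541,0,271.44323194],[0,437.90554541,206.35594256],[0,0,1]]),np.array([[1.46484186e-03,-9.99953740e-01,-9.50645612e-03],[-9.95333141e-01,-5.40687392e-04,-9.64968711e-02],[9.64872671e-02,9.60344349e-03,-9.95287889e-01]]),np.array([0.07274606,0.58120099,1.15706998]))}
def onz(n,uv,z):
    K,R,t=C[n];d=R.T@np.linalg.inv(K)@np.array([uv[0],uv[1],1.]);c=-R.T@t
    return c+d*(z-c[2])/d[2]
def proj(n,X):
    K,R,t=C[n];p=K@(R@np.asarray(X,float)+t);return p[:2]/p[2]
def tri(a,b):
    P=[C[n][0]@np.c_[C[n][1],C[n][2]] for n in("scene","top")]
    X=cv2.triangulatePoints(P[0],P[1],np.array(a,float).reshape(2,1),np.array(b,float).reshape(2,1));return (X[:3]/X[3]).ravel()
def shot(n,name,box=None,s=1,grid=10):
    im=cv2.cvtColor(robot().get_image(n)["pixels"],cv2.COLOR_RGB2BGR)
    cv2.imwrite(f"pics/{name}_full.png",im)
    crop(im,name,box,s,grid);return im
def crop(im,name,box=None,s=1,grid=10):
    if box:
        u0,v0,u1,v1=box;c=cv2.resize(im[v0:v1,u0:u1],None,fx=s,fy=s,interpolation=cv2.INTER_CUBIC)
        for u in range(-(-u0//grid)*grid,u1,grid):
            x=int((u+.5-u0)*s);cv2.line(c,(x,0),(x,6),(0,255,255),1);cv2.putText(c,str(u),(x-8,16),0,.35,(0,255,255),1)
        for v in range(-(-v0//grid)*grid,v1,grid):
            y=int((v+.5-v0)*s);cv2.line(c,(0,y),(6,y),(0,255,255),1);cv2.putText(c,str(v),(8,y+4),0,.35,(0,255,255),1)
        im=c
    cv2.imwrite(f"pics/{name}.png",im)
def obs():
    o=robot().get_obs();R=Ro.from_euler('xyz',o["orientation"],degrees=True).as_matrix()
    return o,np.array(o["position"]),R
def st():
    o,p,R=obs();print("t",round(o["time"],2),"p",p.round(4),"x",R[:,0].round(3),"y",R[:,1].round(3),"w",round(o["width"],4),"F",np.round(o["force"],1),"j",np.round(o["joints"],1))
def R_(x,y):
    x=np.array(x,float);x/=np.linalg.norm(x);y=np.array(y,float);y-=x*(x@y);y/=np.linalg.norm(y);return np.c_[x,y,np.cross(x,y)]
def plan(p,x,y):
    "print total shift (current tool axes, mm) and rotvec to the goal"
    o,p0,R0=obs();R1=R_(x,y);d=R0.T@(np.array(p)-p0)*1000
    rv=Ro.from_matrix(R0.T@R1).as_rotvec();print("shift",d.round(1),"rotvec",rv.round(3),"deg",np.degrees(np.linalg.norm(rv)).round(1))
E
python3 - <<'E'
import cv2;from h import *
t=cv2.imread("pics/top0.png");s=cv2.imread("pics/scene0.png")
crop(t,"t_a",(145,205,305,285),5);crop(t,"t_b",(270,150,450,285),4.4)
crop(s,"s_a",(260,170,380,240),6.5);crop(s,"s_b",(120,180,280,275),5)
E
```

```text
(no output)
```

View pics/t_a.png

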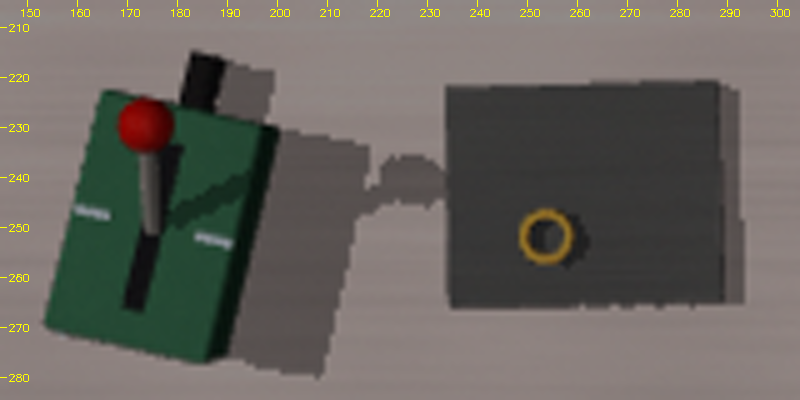

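View pics/t_b.png

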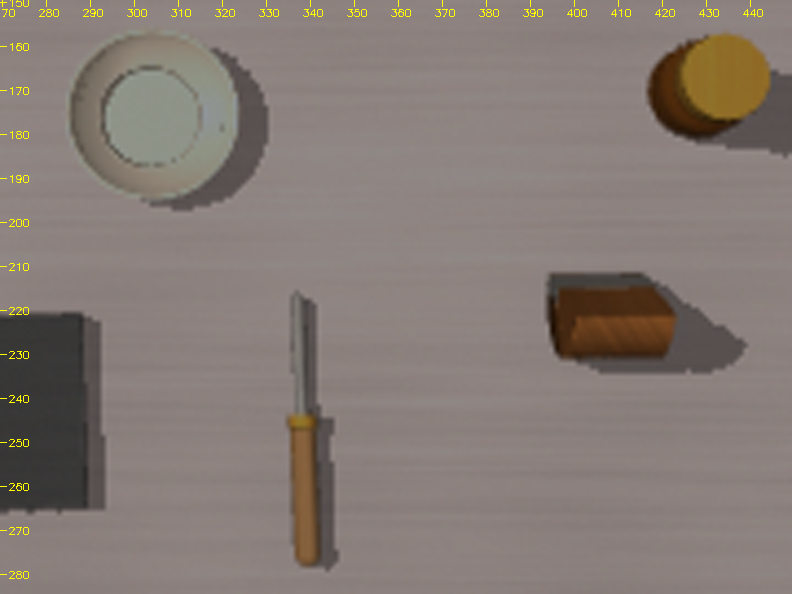

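View pics/s_a.png

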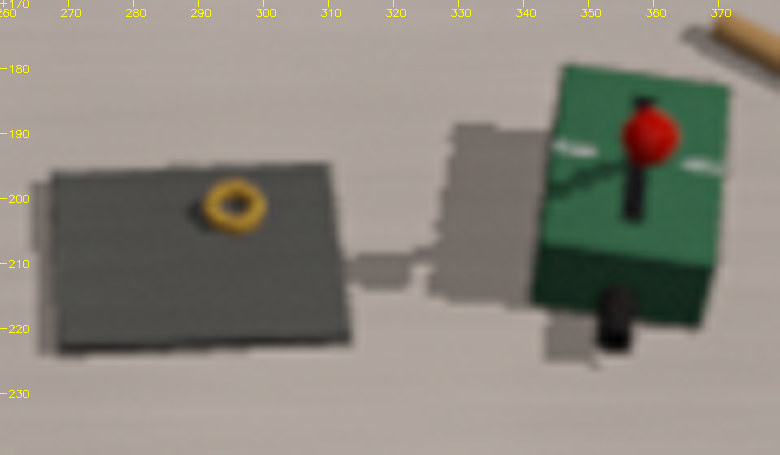

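View pics/s_b.png

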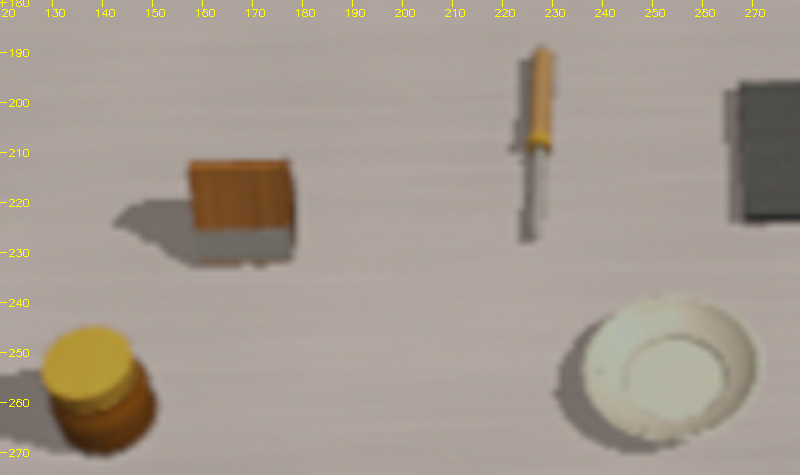

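Run:
```python
from h import *
T=lambda x,y:(x/5+144.5,y/5+204.5)
T2=lambda x,y:(x/4.4+269.5,y/4.4+149.5)
S=lambda x,y:(x/6.5+259.5,y/6.5+169.5)
S2=lambda x,y:(x/5+119.5,y/5+179.5)
p=lambda n,v:print(n,np.round(v,4))
p("knob",tri(S(650,137),T(146,125)))
for n,a in(("topc1",(103,90)),("topc2",(278,125)),("topc3",(44,327)),("topc4",(207,363)),("markL",(92,213)),("markR",(213,241)),("slotA",(172,146)),("slotB",(134,310))):p(n,onz("top",T(*a),.055))
for n,a in(("c1",(566,66)),("c2",(730,86)),("c3",(714,266)),("c4",(541,245)),("mL",(575,149)),("mR",(703,166))):p("s"+n,onz("scene",S(*a),.055))
p("ring",onz("top",T(546,236),.017));p("ring",onz("scene",S(235,206),.017))
for a in((446,87),(719,81),(724,303),(450,308)):p("plate",onz("top",T(*a),.012))
for a in((50,173),(329,164),(350,334),(58,347)):p("plateS",onz("scene",S(*a),.012))
p("dish floor",onz("top",T2(152,116),.005));p("dish rim",onz("top",T2(153,114),.02));p("dishS",onz("scene",S2(670,369),.02))
p("burn0",onz("top",T2(303,565),.008));p("burn0tip",onz("top",T2(295,292),.008))
p("jar top",onz("top",T2(726,78),.06))
print("former")
# scene flat: upper edge corners and lower edge corners
for n,a in(("UL",(190,161)),("UR",(290,160)),("LL",(192,262)),("LR",(293,262))):
  p(n+" z.06",onz("scene",S2(*a),.06)); p(n+" z.005",onz("scene",S2(*a),.005))
for n,a in(("a",(555,288)),("b",(653,287)),("c",(675,317)),("d",(665,357)),("e",(560,357)),("f",(575,317)),("g",(548,273)),("h",(640,273))):
  p(n+" z.06",onz("top",T2(*a),.06)); p(n+" z.03",onz("top",T2(*a),.03))
```

```text
knob [0.514  0.315  0.1256]
topc1 [0.5355 0.3541 0.055 ]
topc2 [0.5171 0.2611 0.055 ]
topc3 [0.4114 0.3819 0.055 ]
topc4 [0.3929 0.2961 0.055 ]
markL [0.4708 0.3583 0.055 ]
markR [0.4562 0.2942 0.055 ]
slotA [0.506  0.3169 0.055 ]
slotB [0.4203 0.335  0.055 ]
sc1 [0.3944 0.2988 0.055 ]
sc2 [0.4117 0.3827 0.055 ]
sc3 [0.5355 0.3539 0.055 ]
sc4 [0.5192 0.2703 0.055 ]
smL [0.4544 0.2957 0.055 ]
smR [0.4682 0.3594 0.055 ]
ring [0.4589 0.1213 0.017 ]
ring [0.4542 0.1224 0.017 ]
plate [0.5399 0.1768 0.012 ]
plate [0.5433 0.0273 0.012 ]
plate [0.4229 0.0249 0.012 ]
plate [0.4199 0.1734 0.012 ]
plateS [0.4233 0.0262 0.012 ]
plateS [0.4211 0.1742 0.012 ]
plateS [0.5383 0.1762 0.012 ]
plateS [0.5424 0.0292 0.012 ]
dish floor [ 0.6686 -0.0169  0.005 ]
dish rim [ 0.6673 -0.0165  0.02  ]
dishS [ 0.6676 -0.0174  0.02  ]
burn0 [ 0.3886 -0.1079  0.008 ]
burn0tip [ 0.557  -0.1052  0.008 ]
jar top [ 0.6824 -0.3587  0.06  ]
former
UL z.06 [ 0.5254 -0.3223  0.06  ]
UL z.005 [ 0.4772 -0.3418  0.005 ]
UR z.06 [ 0.5264 -0.2589  0.06  ]
UR z.005 [ 0.4783 -0.275   0.005 ]
LL z.06 [ 0.6074 -0.3082  0.06  ]
LL z.005 [ 0.5637 -0.3269  0.005 ]
LR z.06 [ 0.6093 -0.2465  0.06  ]
LR z.005 [ 0.5656 -0.262   0.005 ]
a z.06 [ 0.5556 -0.2528  0.06  ]
a z.03 [ 0.5579 -0.261   0.03  ]
b z.06 [ 0.5562 -0.311   0.06  ]
b z.03 [ 0.5586 -0.3207  0.03  ]
c z.06 [ 0.5383 -0.3235  0.06  ]
c z.03 [ 0.5402 -0.3336  0.03  ]
d z.06 [ 0.5146 -0.3168  0.06  ]
d z.03 [ 0.5158 -0.3267  0.03  ]
e z.06 [ 0.5145 -0.2547  0.06  ]
e z.03 [ 0.5157 -0.2629  0.03  ]
f z.06 [ 0.5383 -0.2642  0.06  ]
f z.03 [ 0.5402 -0.2727  0.03  ]
g z.06 [ 0.5646 -0.2488  0.06  ]
g z.03 [ 0.5671 -0.2569  0.03  ]
h z.06 [ 0.5646 -0.3035  0.06  ]
h z.03 [ 0.5672 -0.3131  0.03  ]
```

Run:
```python
from h import *
st()
for y in((.207,.978,0),(-.207,-.978,0)):
  plan((.514,.3155,.16),(0,0,-1),y);plan((.514,.3155,.101),(0,0,-1),y)
```

```text
t 0.1 p [0.1778 0.5463 0.2305] x [-0.001 -0.001 -1.   ] y [ 0.31   0.951 -0.002] w 0.085 F [ 0.5 -0.3 -0.9] j [64.  18.   2.6 74.7  0.  82. ]
shift [  70.6 -115.3  391.1] rotvec [-0.106 -0.     0.002] deg 6.1
shift [ 129.6 -115.2  391.1] rotvec [-0.106 -0.     0.002] deg 6.1
shift [  70.6 -115.3  391.1] rotvec [3.035e+00 2.000e-03 1.000e-03] deg 173.9
shift [ 129.6 -115.2  391.1] rotvec [3.035e+00 2.000e-03 1.000e-03] deg 173.9
```

Request:
arm_command(
  moves=[
    [[5.9,-9.6,32.6],[0,0,0],60],
    [[5.9,-9.6,32.6],[0,0,0],60],
    [[5.9,-9.6,32.6],[0,0,0],60],
    [[5.9,-9.6,32.6],[0,0,0],60],
    [[5.9,-9.6,32.6],[0,0,0],60],
    [[5.9,-9.6,32.6],[0,0,0],60],
    [[5.9,-9.6,32.6],[0,0,0],60],
    [[5.9,-9.6,32.6],[0,0,0],60],
    [[5.9,-9.6,32.6],[0,0,0],60],
    [[5.9,-9.6,32.6],[0,0,0],60],
    [[5.9,-9.6,32.6],[0,0,0],60],
    [[5.9,-9.6,32.6],[0,0,0],60],
    [[0,0,0],[-0.106,0,0],60],
    [[0,0,0],[0,0,0],60],
  ],
)

```text
time: 1.27
position: [0.5154, 0.3143, 0.1591]
orientation: [-147.2, 89.9, -159.2]
force: [0.5, 1.0, -0.1]
width: 0.06
```

Run:
```python
from h import *
st()
plan((.514,.3155,.101),(0,0,-1),(.207,.978,0))
shot("top","t1",(140,195,300,300),5);shot("scene","s1",(300,120,420,230),5)
```

```text
t 1.27 p [0.5154 0.3143 0.1591] x [-0.002 -0.001 -1.   ] y [ 0.208  0.978 -0.001] w 0.06 F [ 0.5  1.  -0.1] j [23.8 22.8 -0.5 66.8  0.  35.8]
shift [58.1  0.9 -1.5] rotvec [-0.001 -0.002  0.001] deg 0.1
```

View pics/t1.png

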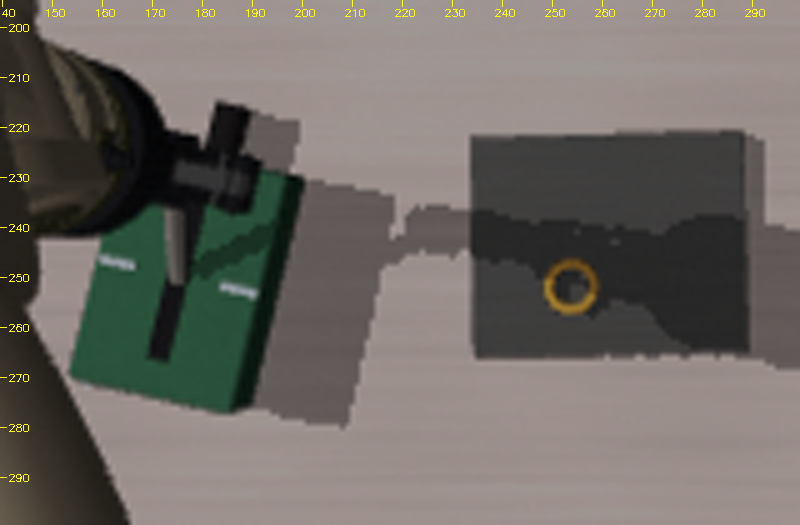

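View pics/s1.png

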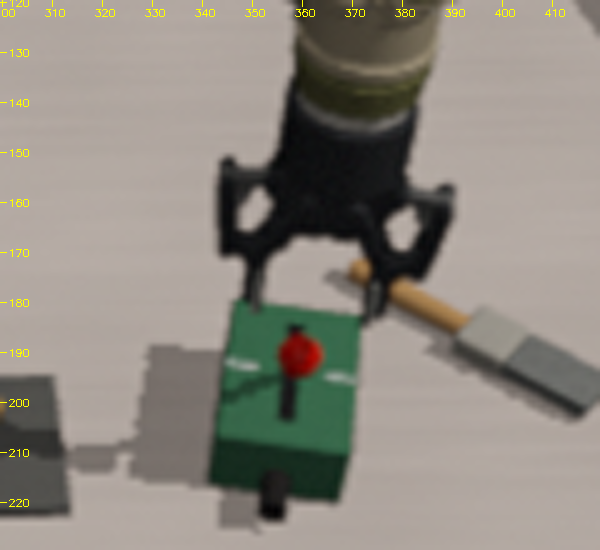

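Request:
arm_command(
  grip_force=25,
  moves=[
    [[20,0,0],[0,0,0],60],
    [[20,0,0],[0,0,0],60],
    [[18,1,-1.5],[0,0,0],60],
    [[0,0,0],[0,0,0],20],
    [[0,0,0],[0,0,0],20],
    [[0,0,0],[0,0,0],20],
    [[0,0,0],[0,0,0],20],
    [[0,0,0],[0,0,0],20],
  ],
)

```text
time: 2.03
position: [0.5114, 0.3149, 0.103]
orientation: [-102.2, 89.6, -114.2]
force: [-3.0, -9.1, -1.7]
width: 0.0262
```

Run:
```python
from h import *
st()
```

```text
t 2.03 p [0.5114 0.3149 0.103 ] x [-0.003 -0.006 -1.   ] y [ 0.209  0.978 -0.006] w 0.0262 F [-3.  -9.1 -1.7] j [24.1 24.7 -5.9 59.7 -0.2 36.1]
```

Request:
arm_command(
  moves=[
    [[-4.2,-0.7,-6.2],[0,0,0],20],
    [[-3.6,0,-6.4],[0,0,0],20],
    [[-3.1,0,-6.8],[0,0,0],20],
    [[-2.5,0,-6.9],[0,0,0],20],
    [[-1.8,0,-7.2],[0,0,0],20],
    [[-1.1,0,-5.9],[0,0,0],20],
    [[-0.6,0,-5.9],[0,0,0],20],
    [[-0.2,0,-4.2],[0,0,0],20],
    [[0,0,0],[0,0,0],20],
    [[0,0,0],[0,0,0],20],
  ],
)

```text
time: 2.87
position: [0.464, 0.3254, 0.1213]
orientation: [-63.2, 89.8, -75.2]
force: [-2.5, -8.0, 2.4]
width: 0.0261
```

Run:
```python
from h import *
st()
shot("scene","s2",(300,120,420,230),6)
shot("top","t2",(140,195,240,295),6)
print(proj("scene",(.463,.3265,.14)),proj("top",(.463,.3265,.14)))
```

```text
t 2.87 p [0.464  0.3254 0.1213] x [ 0.001 -0.003 -1.   ] y [ 0.208  0.978 -0.003] w 0.0261 F [-2.5 -8.   2.4] j [27.  20.3 -9.9 59.9 -0.2 39.1]
[361.1488799  175.72592824] [166.89569594 250.19654058]
```

View pics/s2.png

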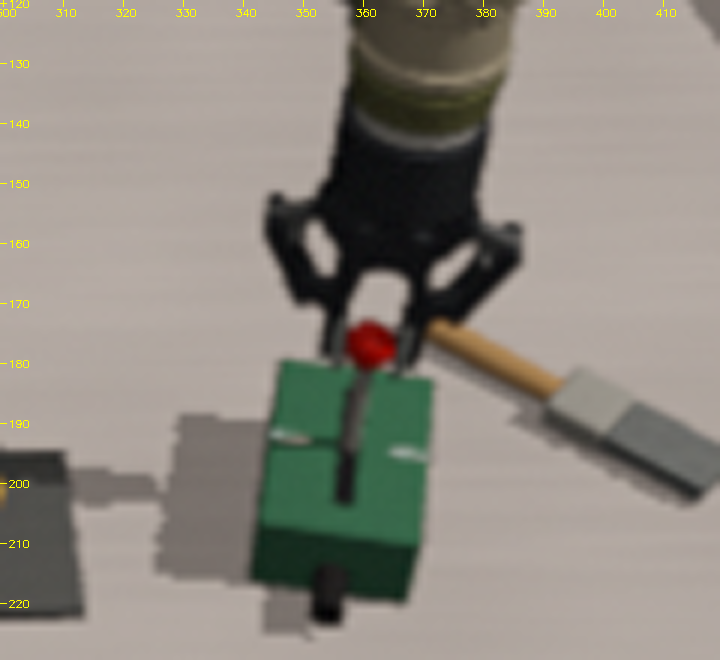

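Request:
arm_command(
  moves=[
    [[0,0,-1.5],[0,0,0],20],
    [[0,0,0],[0,0,0],20],
    [[0,0,0],[0,0,0],60],
    [[0,0,0],[0,0,0],60],
    [[0,0,0],[0,0,0],60],
    [[-20,0,0],[0,0,0],60],
    [[-30,0,0],[0,0,0],60],
    [[-20,-30,0],[0,0,0],60],
    [[0,-40,0],[0,0,0],60],
    [[0,-41,0],[0,0,0],60],
    [[0,-41,0],[0,0,0],60],
    [[0,-41,0],[0,0,0],60],
  ],
)

```text
time: 3.97
position: [0.4228, 0.1376, 0.1904]
orientation: [26.4, 89.9, 14.5]
force: [1.2, -0.2, -0.4]
width: 0.06
```

Run:
```python
from h import *
st()
shot("scene","s3",(300,150,400,230),7)
shot("top","t3",(145,205,265,285),6)
print(proj("scene",(.463,.3265,.14)),proj("top",(.463,.3265,.14)))
plan((.4575,.122,.06),(0,0,-1),(.02,1,0))
```

```text
t 3.97 p [0.4228 0.1376 0.1904] x [ 0.002  0.001 -1.   ] y [0.206 0.979 0.001] w 0.06 F [ 1.2 -0.2 -0.4] j [  7.6   4.5 -20.   65.4   0.   19.5]
[361.1488799  175.72592824] [166.89569594 250.19654058]
shift [130.4  -4.6  37.3] rotvec [-0.195  0.001  0.001] deg 11.2
```

View pics/s3.png

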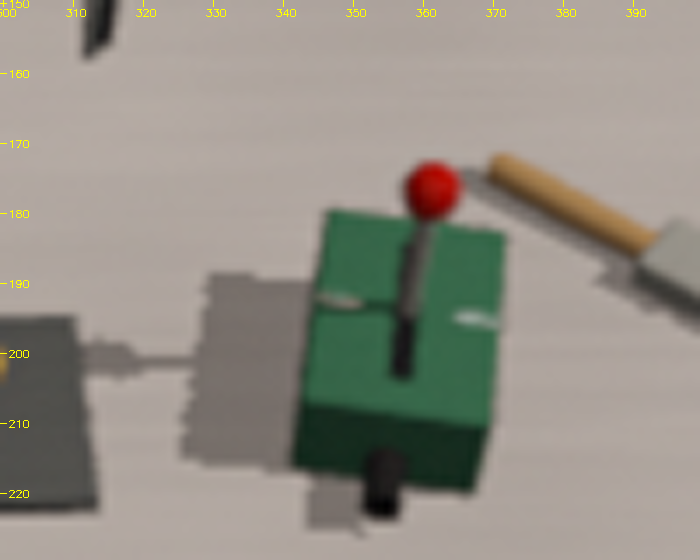

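View pics/t3.png

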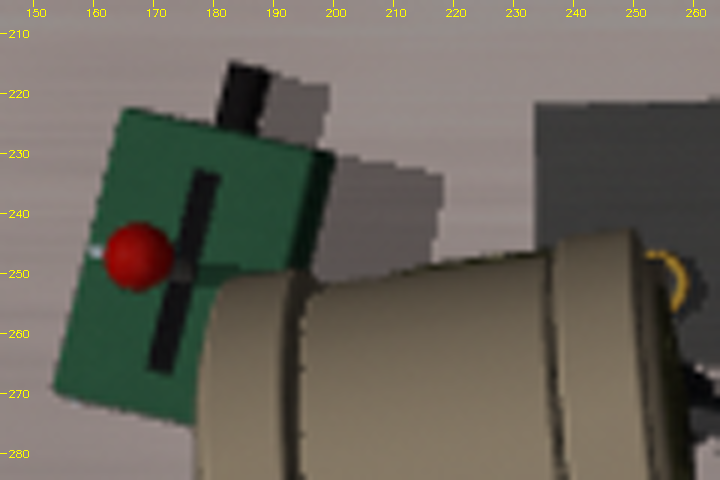

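Run:
```python
from h import *
def red(f):
    im=cv2.imread(f).astype(int);m=((im[...,2]>90)&(im[...,1]<50)&(im[...,0]<50)).astype(np.uint8)
    n,l,s,c=cv2.connectedComponentsWithStats(m);i=1+np.argmax(s[1:,4]);return c[i],s[i]
a,sa=red("pics/s3_full.png");b,sb=red("pics/t3_full.png");print(a,sa,b,sb);k=tri(a,b);print(k,proj("scene",k),proj("top",k))
a0,_=red("pics/scene0.png");b0,_=red("pics/top0.png");k0=tri(a0,b0);print("start",k0,a0,b0)
u=np.array([.978,-.207])
# slot ends in t3, scene ; top crop 6
T=lambda x,y:(x/6+144.5,y/6+204.5); S=lambda x,y:(x/7+299.5,y/7+149.5)
print("slot",onz("top",T(207,171),.055),onz("top",T(160,374),.055))
print("slotS near",onz("scene",S(401,378),.055))
print("marks",onz("scene",S(340,300),.055),onz("scene",S(476,318),.055))
for c in((205,378),): pass
for t in(k,k0):
  print("rel along", (t[:2]-np.array([.463,.3265]))@u)
# sinusoidal fit: for each cam the hinge position h along u & angle
for n,px in(("scene",a),("top",b),("scene0",a0),("top0",b0)):
  f=lambda th:np.linalg.norm(proj(n.strip("0"),np.r_[np.array([.463,.3265])+u*.085*np.sin(th),.055+.085*np.cos(th)])-px)
  ths=np.linspace(-.8,.8,1601);e=[f(t) for t in ths];print(n,ths[np.argmin(e)],min(e))
```

```text
[59.56826568 47.29520295] [ 33  38  53  19 813] [106.52873563 133.59770115] [ 78 130  66   8 174]
[ 0.74324281 -0.02532223  0.92128636] [214.18195606 -88.74792247] [ 398.48516907 -141.41730314]
start [ 0.74412414 -0.0252735   0.92013867] [59.70689655 47.50492611] [107.12015504 131.92635659]
slot [0.50785558 0.3166733  0.055     ] [0.41939801 0.33528067 0.055     ]
slotS near [0.50462306 0.3179615  0.055     ]
marks [0.45412061 0.29614169 0.055     ] [0.46767411 0.35892792 0.055     ]
rel along 0.34690467297042654
rel along 0.34775651958898424
scene -0.8 325.04107360717484
top 0.8 115.23260970447376
scene0 -0.8 324.8342323045751
top0 0.8 116.2339732111443
```

```bash
cat >> h.py <<'E'
def redk(f,box):
    im=cv2.imread(f).astype(int);m=((im[...,2]>90)&(im[...,1]<50)&(im[...,0]<50)).astype(np.uint8)
    u0,v0,u1,v1=box;k=np.zeros_like(m);k[v0:v1,u0:u1]=m[v0:v1,u0:u1]
    M=cv2.moments(k,True);return np.array([M['m10']/M['m00'],M['m01']/M['m00']]),M['m00']
E
python3 - <<'E'
from h import *
u=np.array([.978,-.207])
for fs,ft in(("scene0","top0"),("s3_full","t3_full")):
  a,na=redk(f"pics/{fs}.png",(335,165,385,210));b,nb=redk(f"pics/{ft}.png",(150,210,200,262));k=tri(a,b);print(a,na,b,nb,k,proj("scene",k)-a,proj("top",k)-b)
  for n,px in(("scene",a),("top",b)):
   for h in([.463,.3265],[.4615,.327]):
    f=lambda th:np.linalg.norm(proj(n,np.r_[np.array(h)+u*.085*np.sin(th),.055+.085*np.cos(th)])-px)
    ths=np.linspace(-.8,.8,801);e=[f(t) for t in ths];print(n,h,ths[np.argmin(e)],min(e))
E
```

```text
[359.81818182 190.22727273] 44.0 [172.26229508 229.49180328] 61.0 [0.51388913 0.31703115 0.12726582] [ 0.18912459 -0.02727256] [0.22955664 0.01540929]
scene [0.463, 0.3265] 0.6159999999999999 0.30153506767074717
scene [0.4615, 0.327] 0.6299999999999999 0.260418189674964
top [0.463, 0.3265] 0.6459999999999999 1.1711876871509153
top [0.4615, 0.327] 0.6679999999999999 1.2131175301048822
[361.38235294 176.55882353] 34.0 [166.203125 247.34375 ] 64.0 [0.46984012 0.32666886 0.1432213 ] [ 0.29091702 -0.04394034] [0.36426434 0.02497179]
scene [0.463, 0.3265] 0.041999999999999926 0.30529385443927654
scene [0.4615, 0.327] 0.05999999999999994 0.24990028393642558
top [0.463, 0.3265] 0.07399999999999995 1.3486986792550109
top [0.4615, 0.327] 0.09199999999999997 1.2886238603457867
```

Request:
arm_command(
  moves=[
    [[0,41,0],[0,0,0],60],
    [[0,41,0],[0,0,0],60],
    [[0,41,0],[0,0,0],60],
    [[0,40,4],[0,0,0],60],
    [[0,29.5,0],[0,0,0],60],
    [[20,0,0],[0,0,0],60],
    [[30,0,0],[0,0,0],60],
    [[20,0,0],[0,0,0],60],
    [[0,0,0],[0,0,0],20],
    [[0,0,0],[0,0,0],20],
    [[0,0,0],[0,0,0],20],
    [[0,0,0],[0,0,0],20],
    [[0,0,0],[0,0,0],20],
    [[0,0,0],[0,0,0],20],
  ],
)

```text
time: 5.23
position: [0.4666, 0.3249, 0.1207]
orientation: [-83.4, 89.9, -95.4]
force: [-1.8, -4.1, -3.4]
width: 0.0262
```

Run:
```python
from h import *
st()
shot("scene","s4")
print(redk("pics/s4_full.png",(335,165,385,210)))
```

```text
t 5.23 p [0.4666 0.3249 0.1207] x [-0.    -0.002 -1.   ] y [ 0.208  0.978 -0.002] w 0.0262 F [-1.8 -4.1 -3.4] j [26.8 20.5 -9.7 59.9 -0.1 38.8]
(array([361.38235294, 176.64705882]), 34.0)
```

Request:
arm_command(
  moves=[
    [[0,0,-3],[0,0,0],20],
    [[0,0,-2.5],[0,0,0],20],
    [[0,0,0],[0,0,0],20],
    [[0,0,0],[0,0,0],20],
    [[0,0,0],[0,0,0],60],
    [[0,0,0],[0,0,0],60],
    [[0,0,0],[0,0,0],60],
    [[-20,0,0],[0,0,0],60],
    [[-30,0,0],[0,0,0],60],
    [[-20,-30,0],[0,0,0],60],
    [[0,-40,0],[0,0,0],60],
    [[0,-41,0],[0,0,0],60],
    [[0,-41,0],[0,0,0],60],
    [[0,-41,0],[0,0,0],60],
  ],
)

```text
time: 6.45
position: [0.4216, 0.1373, 0.1907]
orientation: [25.8, 89.8, 13.9]
force: [0.9, -1.3, 0.5]
width: 0.06
```

Run:
```python
from h import *
st()
shot("scene","s5",(300,150,400,230),7)
shot("top","t5",(145,205,265,285),6)
a=redk("pics/s5_full.png",(335,165,385,210));b=redk("pics/t5_full.png",(150,210,200,262));print(a,b,tri(a[0],b[0]))
for h in([.4636,.326,.14],[.461,.3275,.14]): print(proj("scene",h),proj("top",h))
plan((.4575,.122,.06),(0,0,-1),(.02,1,0))
```

```text
t 6.45 p [0.4216 0.1373 0.1907] x [ 0.003  0.001 -1.   ] y [0.206 0.979 0.001] w 0.06 F [ 0.9 -1.3  0.5] j [  7.6   4.3 -20.1  65.4   0.   19.5]
(array([361.62857143, 175.48571429]), 35.0) (array([165.609375, 249.359375]), 64.0) [0.46497421 0.32810906 0.14311707]
[361.02018516 175.86215456] [167.10673172 249.94904782]
[361.36791396 175.27672919] [166.46547407 251.02211119]
shift [130.7  -4.1  38.3] rotvec [-0.195  0.001  0.001] deg 11.2
```

View pics/s5.png

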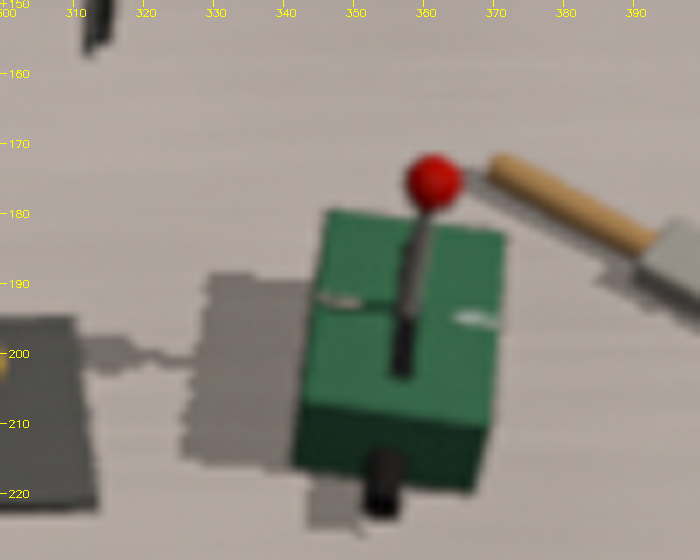

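View pics/t5.png

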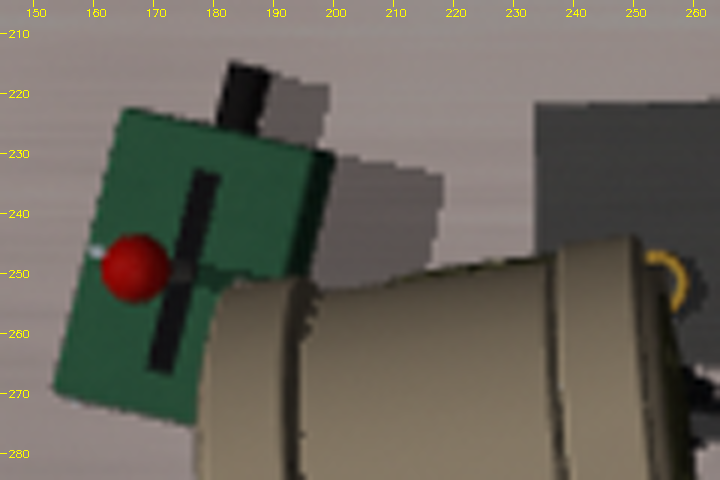

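Request:
arm_command(
  grip_force=30,
  moves=[
    [[30,-4,19],[0,0,0],60],
    [[40,-4,18.7],[0,0,0],60],
    [[40,0,0],[0,0,0],60],
    [[30,0,0],[0,0,0],60],
    [[20,0,0],[0,0,0],60],
    [[6,0,0],[0,0,0],60],
    [[0,0,0],[0,0,0],60],
  ],
)

```text
time: 7.13
position: [0.455, 0.1236, 0.025]
orientation: [-174.6, 89.9, 173.5]
force: [0.1, 0.8, 0.3]
width: 0.0601
```

Run:
```python
from h import *
st()
shot("scene","s6",(250,140,350,220),7)
```

```text
t 7.13 p [0.455  0.1236 0.025 ] x [-0.002  0.    -1.   ] y [ 0.207  0.978 -0.   ] w 0.0601 F [0.1 0.8 0.3] j [  5.4  16.6 -30.9  42.6   0.   17.3]
```

View pics/s6.png

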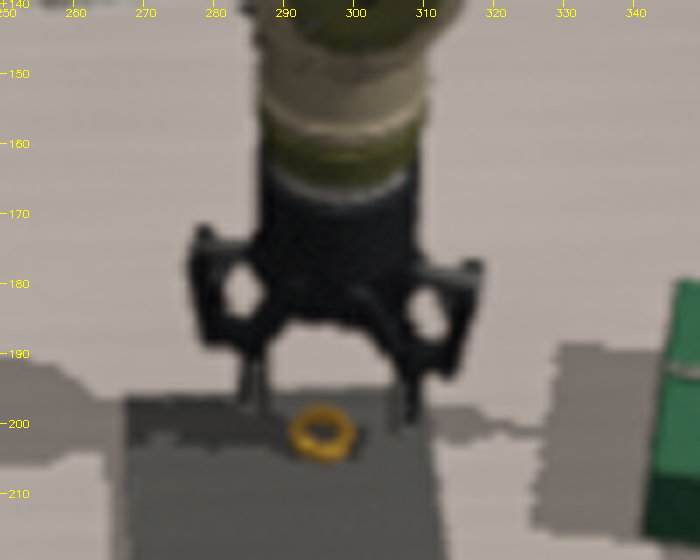

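Request:
arm_command(
  moves=[
    [[6,-1,2],[0,0,0],60],
    [[4.2,0,0],[0,0,0],40],
    [[0,0,0],[0,0,0],20],
    [[0,0,0],[0,0,0],20],
    [[0,0,0],[0,0,0],20],
    [[0,0,0],[0,0,0],20],
    [[0,0,0],[0,0,0],20],
  ],
)

```text
time: 7.77
position: [0.458, 0.1219, 0.0166]
orientation: [24.7, 89.9, 12.7]
force: [-1.2, -0.2, 6.5]
width: 0.0276
```

Run:
```python
from h import *
st()
shot("scene","s7",(250,140,350,220),7)
```

```text
t 7.77 p [0.458  0.1219 0.0166] x [ 0.002  0.    -1.   ] y [0.207 0.978 0.001] w 0.0276 F [-1.2 -0.2  6.5] j [  5.2  17.3 -31.4  41.2   0.   17.1]
```

View pics/s7.png

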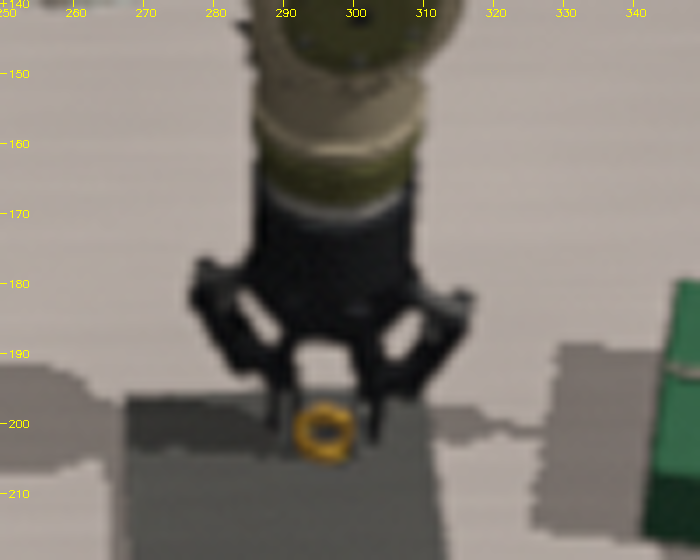

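Request:
arm_command(
  moves=[
    [[-20,0,0],[0,0,0],20],
    [[-30,0,0],[0,0,0],20],
    [[-10,0,0],[0,0,0],20],
  ],
)

```text
time: 8.07
position: [0.4589, 0.1219, 0.0787]
orientation: [18.4, 89.8, 6.5]
force: [0.5, 0.7, -0.7]
width: 0.0279
```

Run:
```python
from h import *
st()
shot("scene","s8",(250,110,350,220),6)
plan((.668,-.017,.07),(0,0,-1),(.2,.978,0))
```

```text
t 8.07 p [0.4589 0.1219 0.0787] x [ 0.003  0.    -1.   ] y [0.207 0.978 0.001] w 0.0279 F [ 0.5  0.7 -0.7] j [  5.2  12.9 -26.8  50.    0.   17.1]
shift [ 10.7 -92.9 232.2] rotvec [-0.007  0.006 -0.002] deg 0.5
```

View pics/s8.png

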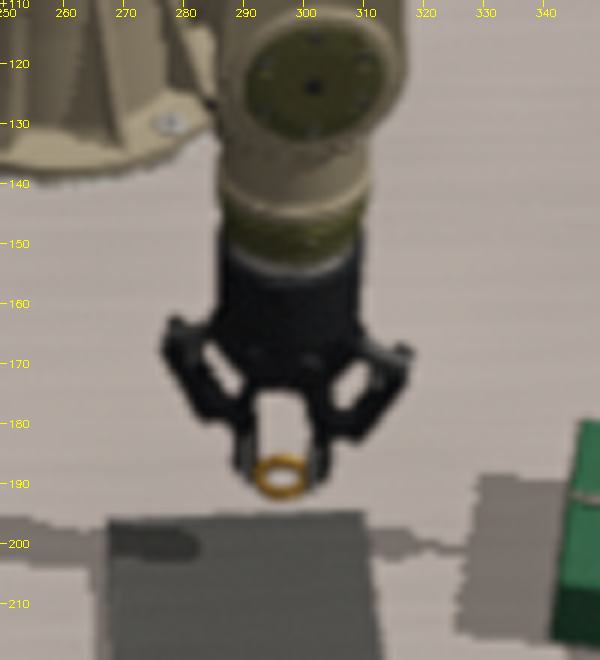

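Request:
arm_command(
  moves=[
    [[0,-13.3,33.2],[0,0,0],20],
    [[0,-13.3,33.2],[0,0,0],20],
    [[0,-13.3,33.2],[0,0,0],20],
    [[0,-13.3,33.2],[0,0,0],20],
    [[0,-13.3,33.2],[0,0,0],20],
    [[0,-13.3,33.2],[0,0,0],20],
    [[10,-13.3,33.2],[0,0,0],20],
    [[20,0,0],[0,0,0],20],
    [[15,0,0],[0,0,0],20],
    [[0,0,0],[0,0,0],20],
    [[0,0,0],[0,0,0],20],
  ],
)

```text
time: 9.03
position: [0.6637, -0.0174, 0.0285]
orientation: [-177.6, 89.8, 170.5]
force: [0.4, -0.2, -0.3]
width: 0.0275
```

Run:
```python
from h import *
st()
shot("scene","s9",(200,190,310,280),7)
plan((.668,-.017,.0115),(0,0,-1),(.2,.978,0))
```

```text
t 9.03 p [ 0.6637 -0.0174  0.0285] x [-0.004  0.001 -1.   ] y [ 0.207  0.978 -0.   ] w 0.0275 F [ 0.4 -0.2 -0.3] j [-8.4 34.6 -0.6 55.   0.   3.6]
shift [18.5  0.9  3.2] rotvec [-0.007 -0.002  0.   ] deg 0.4
```

View pics/s9.png

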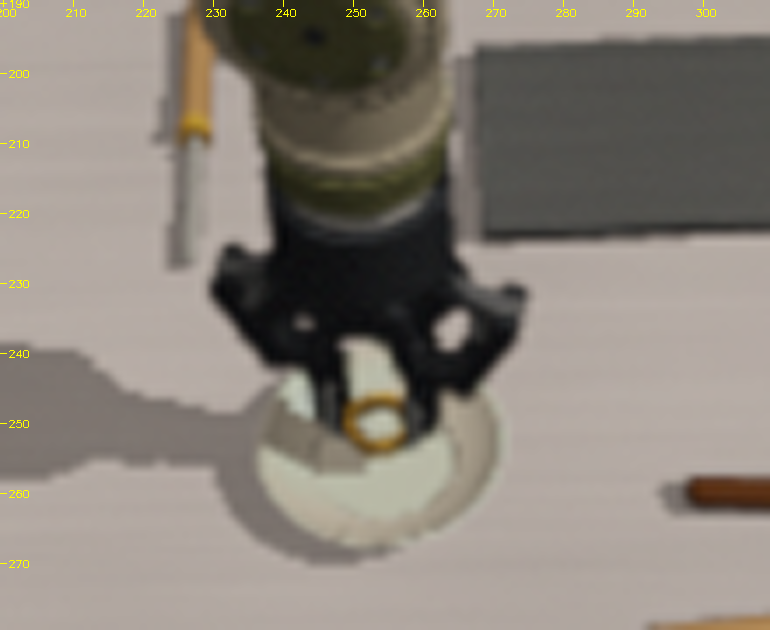

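Request:
arm_command(
  moves=[
    [[8,0.5,3.2],[0,0,0],20],
    [[6,0,0],[0,0,0],20],
    [[3,0,0],[0,0,0],20],
    [[0,0,0],[0,0,0],20],
    [[0,0,0],[0,0,0],38],
    [[0,0,0],[0,0,0],38],
    [[0,0,0],[0,0,0],38],
  ],
)

```text
time: 9.67
position: [0.6691, -0.0177, 0.0143]
orientation: [9.4, 89.9, -2.5]
force: [-0.4, -0.7, -0.1]
width: 0.0379
```

Run:
```python
from h import *
st()
```

```text
t 9.67 p [ 0.6691 -0.0177  0.0143] x [ 0.001 -0.    -1.   ] y [0.207 0.978 0.   ] w 0.0379 F [-0.4 -0.7 -0.1] j [-8.4 35.6 -1.  53.3  0.   3.6]
```

Request:
arm_command(
  moves=[
    [[-20,0,0],[0,0,0],38],
    [[-40,0,0],[0,0,0],60],
    [[-40,0,0],[0,0,0],80],
    [[-30,0,-30],[0,0,0],80],
    [[0,0,-41],[0,0,0],80],
    [[0,0,-41],[0,0,0],80],
    [[0,-20,-35],[0,0,0],80],
    [[0,-20,-35],[0,0,0],80],
  ],
)

```text
time: 10.33
position: [0.4812, -0.0185, 0.1438]
orientation: [0.0, 89.9, -11.8]
force: [0.4, -0.8, 0.6]
width: 0.0799
```

Run:
```python
from h import *
st()
T=[]
for i in range(10):
  r=robot();T.append((r.get_obs()["time"],cv2.cvtColor(r.get_image("scene")["pixels"],cv2.COLOR_RGB2BGR)[195:245,140:190]))
print([round(t,2) for t,_ in T])
im=np.vstack([np.hstack([cv2.resize(c,None,fx=3,fy=3,interpolation=cv2.INTER_CUBIC) for _,c in T[k:k+5]]) for k in(0,5)])
cv2.imwrite("pics/rock.png",im)
shot("scene","s10",(200,130,310,280),5)
```

```text
t 10.33 p [ 0.4812 -0.0185  0.1438] x [ 0.001 -0.    -1.   ] y [0.205 0.979 0.   ] w 0.0799 F [ 0.4 -0.8  0.6] j [-11.8  10.3 -20.   59.6  -0.    0.1]
[10.33, 10.38, 10.43, 10.48, 10.53, 10.58, 10.63, 10.68, 10.73, 10.78]
```

View pics/rock.png

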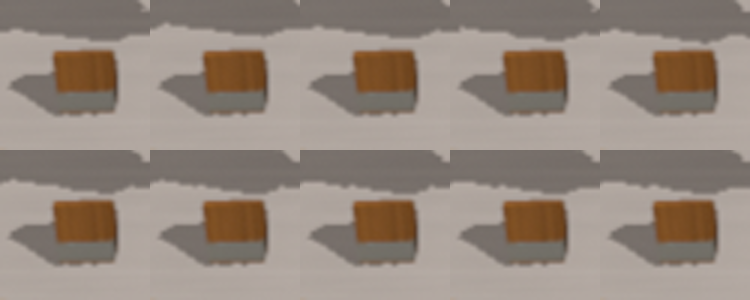

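View pics/s10.png

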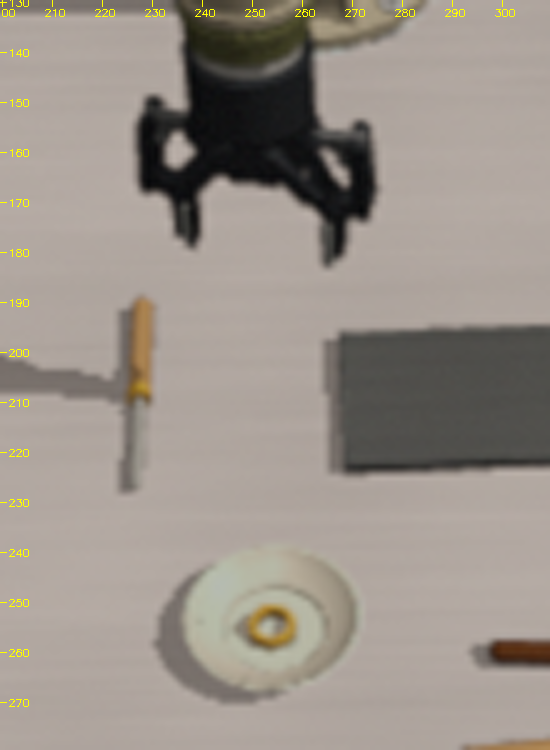

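Run:
```python
from h import *
from scipy.optimize import least_squares
D=np.array([[18.0,2.6,.5745,.2305],[22.8,-.5,.6037,.1591],[24.7,-5.9,.6006,.103],[20.3,-9.9,.5667,.1213],[4.5,-20,.4446,.1904],[17.3,-31.4,.4739,.0166],[12.9,-26.8,.4748,.0787],[34.6,-.6,.6639,.0285],[35.6,-1,.6693,.0143],[10.3,-20,.4816,.1438]])
a=np.radians(D[:,0]);b=np.radians(D[:,0]-D[:,1]);o=np.ones(len(a));z=0*a
M=np.r_[np.c_[o,z,np.sin(a),np.cos(a),np.sin(b),np.cos(b)],np.c_[z,o,np.cos(a),-np.sin(a),np.cos(b),-np.sin(b)]]
x,r,k,s=np.linalg.lstsq(M,np.r_[D[:,2],D[:,3]],rcond=None);print(x.round(4),np.abs(M@x-np.r_[D[:,2],D[:,3]]).max(),s)
print(np.hypot(x[2],x[3]),np.hypot(x[4],x[5]))
R=R_((np.cos(np.radians(60)),0,-np.sin(np.radians(60))),(0,1,0))
plan((.46,-.1,.2),R[:,0],R[:,1])
```

```text
[ 0.0052 -0.2035  0.5093  0.0038  0.0606  0.4066] 0.0019534049840245205 [5.44930136 5.44930136 0.45429113 0.45429113 0.31422009 0.31422009]
0.5093558295859444 0.4111139367892913
shift [-56.9 -84.   -6.6] rotvec [-0.204 -0.521  0.054] deg 32.2
```

Request:
arm_command(
  moves=[
    [[-15,-20,0],[-0.1,0,0],80],
    [[-15,-20,0],[-0.1,0,0],80],
    [[-15,-20,0],[0,-0.12,0],80],
    [[-15,-20,0],[0,-0.12,0],80],
    [[0,0,0],[0,-0.12,0],80],
    [[0,0,0],[0,-0.12,0],80],
    [[0,0,0],[0,0,0],80],
  ],
)

```text
time: 11.47
position: [0.4663, -0.095, 0.1959]
orientation: [0.7, 62.9, 0.0]
force: [-3.2, 1.8, -2.7]
width: 0.0801
```

Run:
```python
from h import *
st()
o,p,R=obs();j=np.radians(o["joints"])
c=[.0052,-.2035,.5093,.0038,.0606,.4066];a=j[1];b=j[1]-j[2]
r=c[0]+c[2]*np.sin(a)+c[3]*np.cos(a)+c[4]*np.sin(b)+c[5]*np.cos(b)
z=c[2]*np.cos(a)-c[3]*np.sin(a)+c[4]*np.cos(b)-c[5]*np.sin(b)
print("wrist r",r,"z-h",z)
W=np.array([r*np.cos(j[0]),r*np.sin(j[0])])
# p = W + w*x ; horizontal
d=p[:2]-W;print(d,R[:,0],d/R[:2,0], "j",np.degrees(j), "pitch sum",np.degrees(a-j[2]+j[3]))
np.set_printoptions(precision=4,suppress=True);print(R)
```

```text
t 11.47 p [ 0.4663 -0.095   0.1959] x [ 0.456  0.    -0.89 ] y [0.011 1.    0.006] w 0.0801 F [-3.2  1.8 -2.7] j [-29.6 -12.2 -41.   37.2  13.  -26.1]
wrist r 0.28715855103180593 z-h 0.3559315310512858
[0.21656334 0.04672032] [ 4.55546892e-01  1.05195453e-04 -8.90211783e-01] [  0.47539199 444.12873907] j [-29.57994554 -12.1587007  -40.95384533  37.21695849  13.00090905
 -26.11865098] pitch sum 66.01210311475616
[[ 0.4555  0.0107  0.8901]
 [ 0.0001  0.9999 -0.012 ]
 [-0.8902  0.0056  0.4555]]
```

```bash
cat > kin.py <<'E'
from h import *
from scipy.optimize import least_squares
D=np.array([[18.0,2.6,.5745,.2305],[22.8,-.5,.6037,.1591],[24.7,-5.9,.6006,.103],[20.3,-9.9,.5667,.1213],[4.5,-20,.4446,.1904],[17.3,-31.4,.4739,.0166],[12.9,-26.8,.4748,.0787],[34.6,-.6,.6639,.0285],[35.6,-1,.6693,.0143],[10.3,-20,.4816,.1438]])
Q=[]
def fk(P,j):
    # P: r0,h,A,B,C,D, off, e1, e2
    j=np.radians(j);a=j[1];b=j[1]-j[2];g=j[1]-j[2]+j[3]
    r=P[0]+P[2]*np.sin(a)+P[3]*np.cos(a)+P[4]*np.sin(b)+P[5]*np.cos(b)
    z=P[1]+P[2]*np.cos(a)-P[3]*np.sin(a)+P[4]*np.cos(b)-P[5]*np.sin(b)
    d1=np.array([np.cos(g),0,-np.sin(g)]);n=np.array([0,1.,0])
    x=Ro.from_rotvec(n*0).apply(d1); u=np.cross(n,d1) # third
    x=np.cos(j[4])*d1+np.sin(j[4])*n  # j5 + -> left
    p=np.array([r,P[6],z])+P[7]*d1+P[8]*x
    Rz=Ro.from_euler('z',j[0]).as_matrix();return Rz@p,Rz@x
full=[([-29.580,-12.159,-40.954,37.217,13.0009,-26.119],[.4663,-.095,.1959])]
def res(P):
    e=[]
    for j2,j3,r,z in D:
        p,_=fk(P,[0,j2,j3,90-j2+j3,0,0]);e+=[np.hypot(p[0],p[1])-r,p[2]-z]
    for j,p in full: e+=list(fk(P,j)[0]-p)
    return np.array(e+[.001*(P[1]-.25)])
P0=np.array([0,.25,.51,0,.06,.4,.08,.11,.3])
s=least_squares(res,P0);P=s.x
if __name__=="__main__":
    np.set_printoptions(precision=4,suppress=True)
    print(P,np.abs(s.fun).max());p,x=fk(P,full[0][0]);print(p,x)
E
python3 kin.py
```

```text
[-0.0023  0.232   0.5154  0.0018  0.0586  0.4078  0.0888  0.178   0.2614] 0.0018414810282141314
[ 0.4663 -0.095   0.1957] [ 0.4555  0.0001 -0.8902]
```

```bash
cat > ik.py <<'E'
from kin import *
lo=np.array([-158,-49,-58.5,-126,-84,0]);hi=np.array([158,96,72,133,85.5,1])
def ik(p,x,j0=(-10,10,-20,60,0,0)):
    x=np.array(x)/np.linalg.norm(x)
    f=lambda q:np.r_[(fk(P,q)[0]-p)*10,(fk(P,q)[1]-x)*2]
    best=None
    for g in(j0,(-40,-20,-40,20,30,0),(20,10,-20,120,0,0),(-40,0,0,30,30,0)):
        s=least_squares(f,np.clip(g,lo+1e-3,hi-1e-3),bounds=(lo,hi))
        if best is None or s.cost<best.cost:best=s
    return best.x,np.sqrt(2*best.cost)
E
python3 - <<'E'
from ik import *
np.set_printoptions(precision=1,suppress=True)
for p in(15,25,35,45,55,65):
    x=np.array([np.cos(np.radians(p)),0,-np.sin(np.radians(p))]);G=np.array([.5435,-.29,.034])
    q,e=ik(G+.019*x,x);q2,e2=ik(G-.08*x,x);q3,e3=ik(G+[0,0,.1]+.019*x,x);print("A",p,q,round(e,4),q2,round(e2,4),"lift",q3,round(e3,4))
for p in(90,110,120,130,140,150,160):
    x=np.array([np.cos(np.radians(p)),0,-np.sin(np.radians(p))]);G=np.array([.481,.101,.045])
    q,e=ik(G+.019*x,x);print("B",p,q,round(e,4))
E
```

```text
A 15 [-57.1  36.3 -58.5 -53.5  59.    0. ] 0.3639 [-70.4  25.1 -58.5 -19.5  69.5   0. ] 0.3864 lift [-56.5  18.6 -58.5 -38.2  56.5   0. ] 0.3007
A 25 [-54.4  29.1 -58.5 -42.   49.1   0. ] 0.1866 [-66.   16.3 -58.5 -14.2  57.4   0. ] 0.2455 lift [-53.9  13.7 -58.5 -30.8  47.5   0. ] 0.0816
A 35 [-51.4  24.  -58.1 -33.8  39.8   0. ] 0.0 [-60.9   9.6 -58.5 -11.   45.9   0. ] 0.05 lift [-51.4   9.3 -53.1 -14.1  39.8   0. ] 0.0
A 45 [-48.8  19.5 -50.6 -13.4  32.1   0. ] 0.0 [-56.1   6.2 -51.5   3.2  35.9   0. ] 0.0 lift [-48.8   8.  -44.6   4.1  32.1   0. ] 0.0
A 55 [-45.9  18.4 -42.5   3.1  24.3   0. ] 0.0 [-51.1   6.6 -42.   17.7  26.5   0. ] 0.0 lift [-45.9   9.3 -35.9  18.9  24.3   0. ] 0.0
A 65 [-43.   19.8 -33.9  17.5  16.8   0. ] 0.0 [-46.4   9.8 -31.8  30.6  17.8   0. ] 0.0 lift [-43.   12.4 -26.9  31.9  16.8   0. ] 0.0
B 90 [  1.5  18.2 -28.3  43.5  -0.    0. ] 0.0
B 110 [ 1.2 33.1 -7.9 69.1  0.4  0. ] 0.0
B 120 [ 1.2 41.2  2.4 81.2  0.6  0. ] 0.0
B 130 [ 1.1 49.6 12.8 93.2  0.7  0. ] 0.0
B 140 [  1.   58.3  23.3 105.    0.8   0. ] 0.0
B 150 [  1.   67.2  34.  116.7   0.9   0. ] 0.0
B 160 [  1.   76.4  45.  128.6   0.9   0. ] 0.0
```

Run:
```python
from h import *
def f(T,y,w,l,r):
  T=np.array(T);y=np.array(y+[0])
  for s,px in((-1,l),(1,r)):
    for dz in(0,.0065,.013): print(s,dz,proj("scene",T+s*(w/2+.004)*y+[0,0,dz]).round(1),px)
f([.4812,-.0185,.1438],[.205,.979],.080,(237.5,178.9),(265.5,182.5))
f([.458,.1219,.0166],[.207,.978],.028,(288.5,201.4),(303,202.8))
```

```text
-1 0 [238.2 179.5] (237.5, 178.9)
-1 0.0065 [238. 178.] (237.5, 178.9)
-1 0.013 [237.9 176.5] (237.5, 178.9)
1 0 [265.8 183. ] (265.5, 182.5)
1 0.0065 [265.7 181.5] (265.5, 182.5)
1 0.013 [265.7 180. ] (265.5, 182.5)
-1 0 [290.3 201.4] (288.5, 201.4)
-1 0.0065 [290.3 200.1] (288.5, 201.4)
-1 0.013 [290.4 198.8] (288.5, 201.4)
1 0 [300.8 202.8] (303, 202.8)
1 0.0065 [300.9 201.5] (303, 202.8)
1 0.013 [300.9 200.2] (303, 202.8)
```

Run:
```python
from h import *
shot("scene","s11",(140,200,190,240),14,5)
shot("top","t11",(385,205,435,240),14,5)
```

```text
(no output)
```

View pics/s11.png

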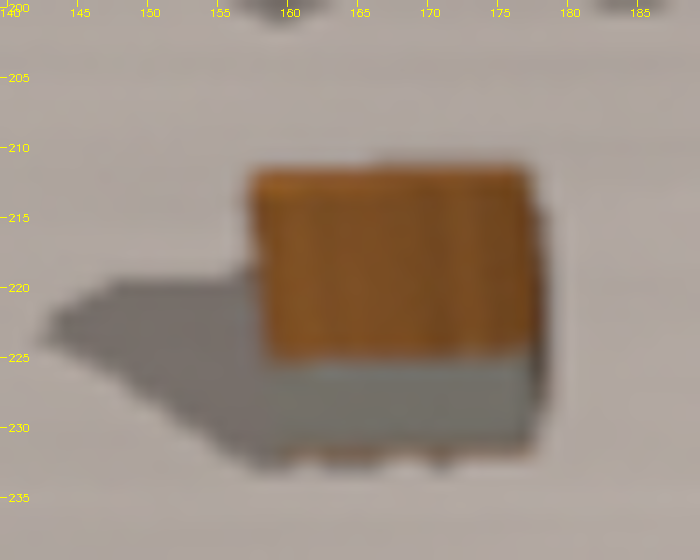

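View pics/t11.png

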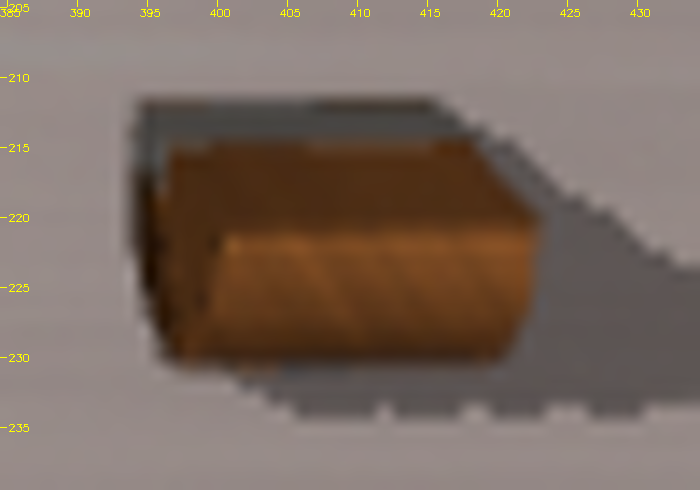

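```bash
cat > form.py <<'E'
from h import *
from scipy.optimize import least_squares
def corners(C,R,l=.029,w=.0335,d=.006): # C = circle centre, flat at C - d z
    f=C-d*R[:,2];return [f+sx*w*R[:,0]+sy*l*R[:,1] for sx in(1,-1) for sy in(-1,1)]  # U(-y),U(+y),L(-y),L(+y)
def fit(obs,z=.034):
    def M(q): return np.array([q[0],q[1],z]),Ro.from_euler('zy',[q[2],q[3]]).as_matrix()
    def f(q):
        c=corners(*M(q));return np.concatenate([proj(n,c[i])-px for n,i,px in obs])
    s=least_squares(f,[.54,-.29,0,-2.04]);return s,M(s.x)
E
python3 - <<'E'
from form import *
np.set_printoptions(precision=4,suppress=True)
o=[("scene",0,(157.2,211.8)),("scene",1,(177.4,211.6)),("scene",2,(158.2,232.2)),("scene",3,(177.9,232)),
("top",0,(423.1,221)),("top",1,(400.6,221.3)),("top",2,(415.6,211.6)),("top",3,(394.4,211.6))]
for oo in(o,o[:4],o[4:]):
  s,(C,R)=fit(oo);print(C,np.degrees(s.x[2:]),s.fun.reshape(-1,2).round(1).tolist());print("center",C+.014*R[:,2],"corners",np.array(corners(C,R)))
E
```

```text
[ 0.5473 -0.292   0.034 ] [   1.6248 -117.9625] [[-0.0, 1.1], [-1.7, 1.4], [0.9, 0.1], [-0.6, 0.4], [-0.6, 1.1], [-0.6, 0.5], [0.0, 0.4], [-0.1, 0.1]]
center [ 0.5349 -0.292   0.0274] corners [[ 0.5365 -0.32    0.0671]
 [ 0.5373 -0.2621  0.0657]
 [ 0.5679 -0.3219  0.008 ]
 [ 0.5687 -0.264   0.0065]]
[ 0.5455 -0.291   0.034 ] [   1.5396 -127.8435] [[0.8, -0.2], [-1.0, 0.1], [0.8, -0.0], [-0.6, 0.2]]
center [ 0.5344 -0.291   0.0254] corners [[ 0.5292 -0.3191  0.0647]
 [ 0.5301 -0.2611  0.0635]
 [ 0.5703 -0.3209  0.0119]
 [ 0.5712 -0.2629  0.0106]]
[ 0.5486 -0.2929  0.034 ] [   0.3797 -116.6448] [[-0.0, 0.2], [0.1, -0.2], [-0.0, 0.0], [-0.0, -0.0]]
center [ 0.5361 -0.2929  0.0277] corners [[ 0.5388 -0.3217  0.0668]
 [ 0.539  -0.2637  0.0665]
 [ 0.5689 -0.3221  0.0069]
 [ 0.5691 -0.2641  0.0066]]
```

Run:
```python
from h import *
c=np.radians(42);x=(np.cos(c),0,-np.sin(c));plan((.476,-.292,.083),x,(-.008,1,0));plan((.476,-.292,.15),x,(-.008,1,0))
```

```text
shift [ 108.2 -193.8  -49.9] rotvec [-0.014 -0.361  0.005] deg 20.7
shift [  48.6 -193.8  -19.2] rotvec [-0.014 -0.361  0.005] deg 20.7
```

Request:
arm_command(
  grip_force=60,
  moves=[
    [[9.7,-38.8,-3.8],[0,0,0],80],
    [[9.7,-38.8,-3.8],[0,0,0],80],
    [[9.7,-38.8,-3.8],[0,0,0],80],
    [[9.7,-38.8,-3.8],[0,0,0],80],
    [[9.7,-38.8,-3.8],[-0.014,0,0],80],
    [[0,0,0],[0,-0.12,0],80],
    [[0,0,0],[0,-0.12,0],80],
    [[0,0,0],[0,-0.12,0],80],
    [[0,0,0],[0,0,0],80],
    [[0,0,0],[0,0,0],80],
  ],
)

```text
time: 12.4
position: [0.4782, -0.2939, 0.15]
orientation: [-0.2, 42.1, -0.1]
force: [0.1, -0.9, 1.3]
width: 0.0801
```

Run:
```python
from h import *
st()
c=np.radians(42);x=(np.cos(c),0,-np.sin(c));plan((.476,-.292,.083),x,(-.008,1,0));plan((.550,-.292,.0163),x,(-.008,1,0))
```

```text
t 12.4 p [ 0.4782 -0.2939  0.15  ] x [ 0.741 -0.001 -0.671] y [-0.002  1.    -0.003] w 0.0801 F [ 0.1 -0.9  1.3] j [-60.8   0.8 -48.9  11.9  40.3 -50.4]
shift [ 43.3   2.1 -51.2] rotvec [-0.002 -0.003  0.001] deg 0.2
shift [142.9   2.2 -51. ] rotvec [-0.002 -0.003  0.001] deg 0.2
```

Request:
arm_command(
  moves=[
    [[21,1,-25.5],[0,0,0],80],
    [[22,1,-25.5],[0,0,0],80],
    [[30,0,0],[0,0,0],80],
    [[20,0,0],[0,0,0],80],
    [[0,0,0],[0,0,0],80],
    [[0,0,0],[0,0,0],80],
  ],
)

```text
time: 12.9
position: [0.5165, -0.2928, 0.0519]
orientation: [-0.6, 41.9, -0.0]
force: [0.0, 0.4, 0.1]
width: 0.0799
```

Run:
```python
from h import *
st()
c=np.radians(42);x=(np.cos(c),0,-np.sin(c));plan((.550,-.292,.0163),x,(-.008,1,0))
shot("scene","s12",(120,160,210,240),7,5)
shot("top","t12",(370,190,450,260),8,5)
```

```text
t 12.9 p [ 0.5165 -0.2928  0.0519] x [ 0.744 -0.    -0.668] y [-0.007  1.    -0.008] w 0.0799 F [0.  0.4 0.1] j [-56.1  14.9 -54.1 -10.9  38.1 -45.4]
shift [48.7  0.9 -4.1] rotvec [0.005 0.001 0.   ] deg 0.3
```

View pics/s12.png

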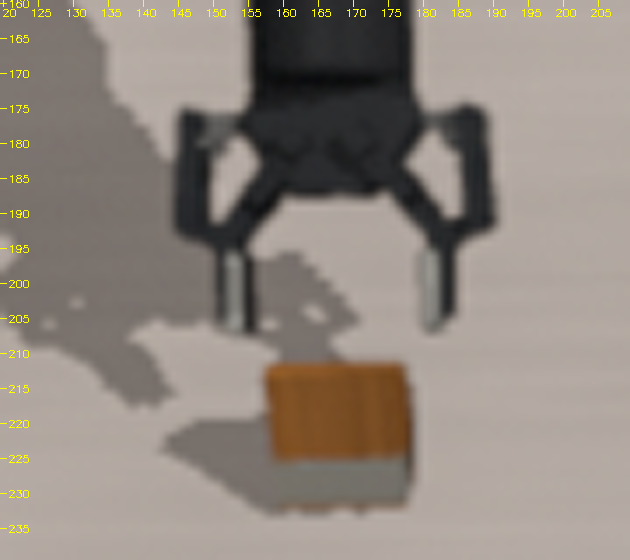

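View pics/t12.png

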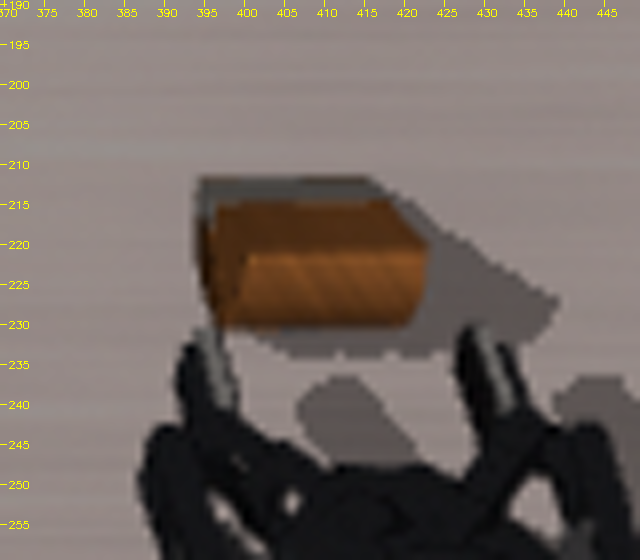

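Request:
arm_command(
  moves=[
    [[20,0.5,-2],[0,0,0],80],
    [[15,0.4,-2],[0,0,0],80],
    [[13,0,0],[0,0,0],80],
    [[0,0,0],[0,0,0],80],
    [[0,0,0],[0,0,0],70],
  ],
)

```text
time: 13.42
position: [0.5471, -0.291, 0.0172]
orientation: [-0.6, 41.9, -0.1]
force: [-0.9, 0.3, -0.5]
width: 0.0709
```

Run:
```python
from h import *
st()
shot("scene","s13",(120,160,210,240),7,5)
shot("top","t13",(370,190,450,260),8,5)
```

```text
t 13.42 p [ 0.5471 -0.291   0.0172] x [ 0.745 -0.002 -0.667] y [-0.004  1.    -0.008] w 0.0709 F [-0.9  0.3 -0.5] j [-52.5  21.5 -53.7 -19.5  36.2 -41.5]
```

View pics/s13.png

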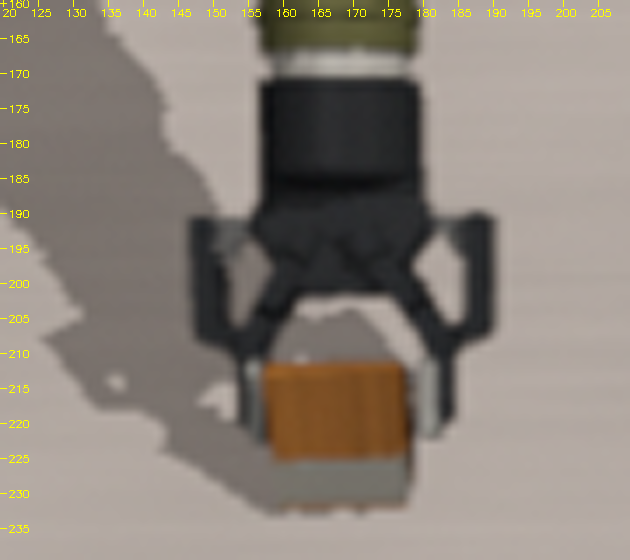

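View pics/t13.png

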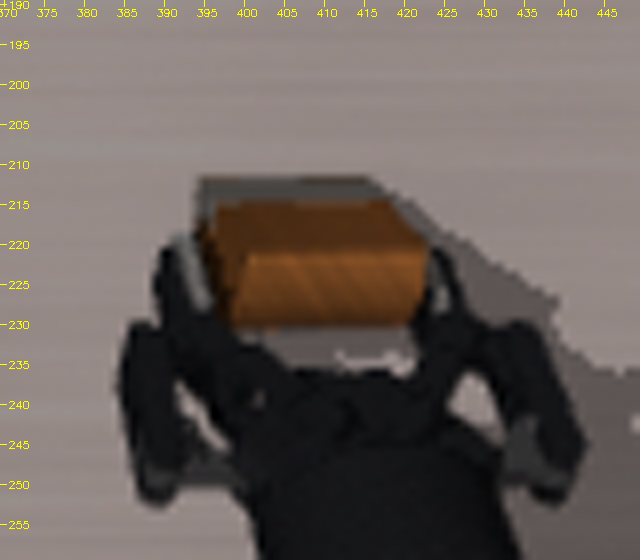

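Request:
arm_command(
  grip_force=60,
  moves=[
    [[3,0,0],[0,0,0],65],
    [[0,0,0],[0,0,0],60],
    [[0,0,0],[0,0,0],50],
    [[0,0,0],[0,0,0],45],
    [[0,0,0],[0,0,0],45],
    [[0,0,0],[0,0,0],45],
    [[0,0,0],[0,0,0],45],
  ],
)

```text
time: 14.1
position: [0.5491, -0.2914, 0.0153]
orientation: [-0.6, 41.8, -0.3]
force: [-4.4, -0.4, 7.2]
width: 0.0574
```

Run:
```python
from h import *
st()
```

```text
t 14.1 p [ 0.5491 -0.2914  0.0153] x [ 0.746 -0.003 -0.666] y [-0.003  1.    -0.008] w 0.0574 F [-4.4 -0.4  7.2] j [-52.3  22.  -53.7 -20.2  36.  -41.2]
```

Request:
arm_command(
  moves=[
    [[-10,0,11],[0,0,0],45],
    [[-20,0,22],[0,0,0],45],
    [[-25,0,28],[0,0,0],45],
    [[-25,0,28],[0,0,0],45],
    [[-10,0,11],[0,0,0],45],
    [[0,0,0],[0,0,0],45],
  ],
)

```text
time: 14.6
position: [0.55, -0.2912, 0.1539]
orientation: [-1.0, 41.6, -0.4]
force: [0.2, 0.3, -2.0]
width: 0.0574
```

Run:
```python
from h import *
st()
shot("scene","s14",(120,130,210,220),7,5)
shot("top","t14",(370,190,470,260),8,5)
```

```text
t 14.6 p [ 0.55   -0.2912  0.1539] x [ 0.748 -0.005 -0.664] y [-0.004  1.    -0.013] w 0.0574 F [ 0.2  0.3 -2. ] j [-52.2   5.  -45.6   4.5  36.  -41.1]
```

View pics/s14.png

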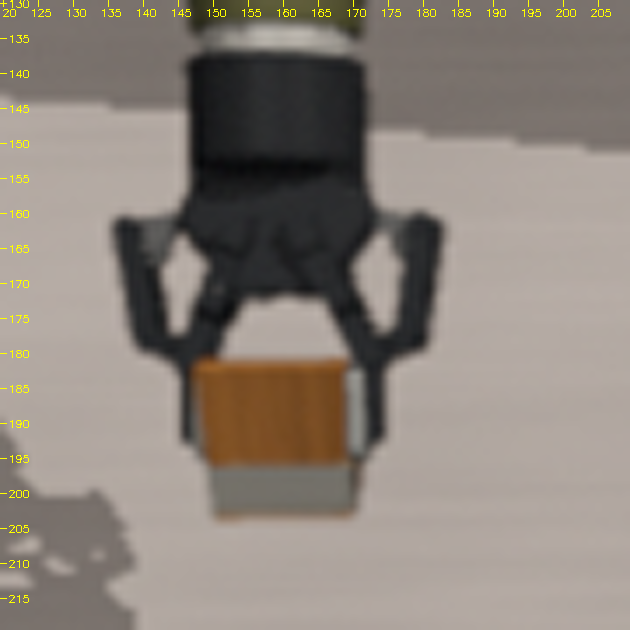

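View pics/t14.png

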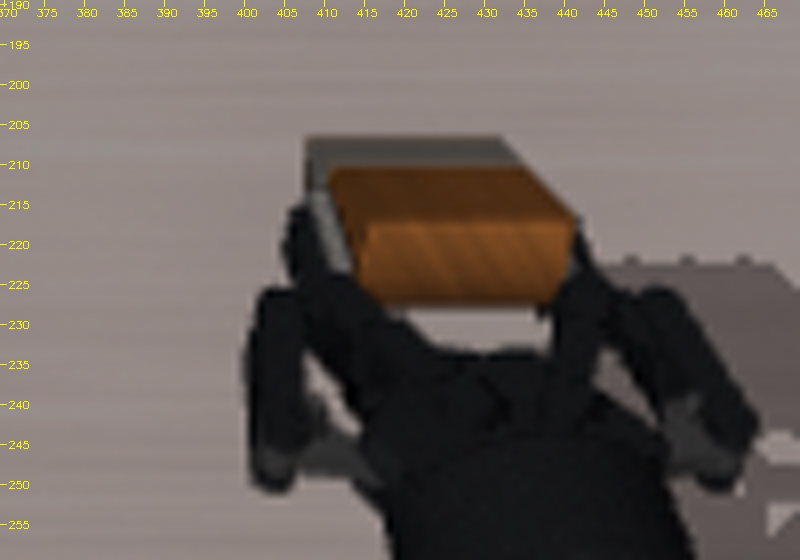

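Run:
```python
from form import *
np.set_printoptions(precision=4,suppress=True)
o=[("scene",0,(147.1,181.2)),("scene",1,(169.1,181.2)),("scene",2,(150.2,203.4)),("scene",3,(169.8,203.1)),
("top",0,(441.6,216.75)),("top",1,(415.5,217.25)),("top",2,(432,206.6)),("top",3,(407.75,206.6))]
M=lambda q:(q[:3],Ro.from_euler('ZY',q[3:]).as_matrix())
f=lambda q:np.concatenate([proj(n,corners(*M(q))[i])-px for n,i,px in o])
s=least_squares(f,[.54,-.29,.17,0,-2.04]);C,R=M(s.x)
print(C,np.degrees(s.x[3:]),s.fun.reshape(-1,2).round(1).tolist())
ob,p,Rt=obs()
print("C in tool",Rt.T@(C-p)*1000,"centre in tool",Rt.T@(C+.014*R[:,2]-p)*1000)
print("rel rot",Ro.from_matrix(Rt.T@R).as_euler('YXZ',degrees=True))
```

```text
[ 0.549  -0.2871  0.1764] [  -0.4066 -116.9319] [[0.6, 0.4], [-1.3, 0.1], [0.4, -0.2], [0.5, -0.3], [-0.1, 0.5], [0.5, -0.2], [-0.2, -0.1], [0.1, -0.3]]
C in tool [-17.9472   1.7476  21.5288] centre in tool [-22.9981   1.9165   8.4728]
rel rot [-158.8505   -0.691    -0.0434]
```

Run:
```python
from form import *
np.set_printoptions(precision=4,suppress=True)
st()
M=lambda q:(q[:3],Ro.from_euler('ZY',q[3:]).as_matrix())
o=[("scene",0,(157.2,211.8)),("scene",1,(177.4,211.6)),("scene",2,(158.2,232.2)),("scene",3,(177.9,232)),
("top",0,(423.1,221)),("top",1,(400.6,221.3)),("top",2,(415.6,211.6)),("top",3,(394.4,211.6))]
f=lambda q:np.concatenate([proj(n,corners(*M(q))[i])-px for n,i,px in o])
s=least_squares(f,[.54,-.29,.04,0,-2.04]);C,R=M(s.x)
print(C,np.degrees(s.x[3:]),s.fun.reshape(-1,2).round(1).tolist())
for n in("scene","top"): print(n,proj(n,obs()[1]))
```

```text
t 14.7 p [ 0.5479 -0.289   0.1484] x [ 0.744 -0.002 -0.668] y [-0.003  1.    -0.006] w 0.0571 F [-0.9  0.5 -2.2] j [-52.3   5.3 -45.9   4.4  36.  -41.1]
[ 0.5483 -0.2905  0.0392] [  -0.7992 -118.0449] [[-0.2, 0.4], [-1.9, 0.4], [1.2, -0.5], [-0.4, -0.5], [-0.3, 0.6], [-0.2, -0.0], [-0.2, -0.2], [-0.3, -0.5]]
scene [161.0558 197.8535]
top [420.7154 215.3088]
```

Request:
arm_command(
  moves=[
    [[0,10,0],[0,0.08,0],45],
    [[0,26,0],[0,0.12,0],45],
    [[0,26,0],[0,0.12,0],45],
    [[0,26,0],[0,0.12,0],45],
    [[0,26,0],[0,0.12,0],45],
    [[0,26,0],[0,0.12,0],45],
    [[0,26,0],[0,0.12,0],45],
    [[0,26,0],[0,0.12,0],45],
    [[0,26,0],[0,0.12,0],45],
    [[0,26,0],[0,0.12,0],45],
  ],
)

```text
time: 15.53
position: [0.547, -0.044, 0.1453]
orientation: [-178.8, 71.2, -178.7]
force: [1.8, -0.8, -2.2]
width: 0.0576
```

Run:
```python
from h import *
st()
shot("scene","s15")
```

```text
t 15.53 p [ 0.547  -0.044   0.1453] x [-0.322 -0.008 -0.947] y [-0.004  1.    -0.007] w 0.0576 F [ 1.8 -0.8 -2.2] j [-10.8  33.3  11.   86.1  -3.9 -10.4]
```

View pics/s15.png

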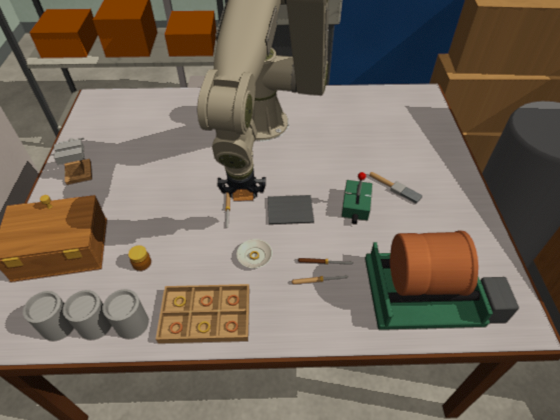

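Request:
arm_command(
  moves=[
    [[0,24,0],[0,0.11,0],45],
    [[0,24,0],[0,0.11,0],45],
    [[0,24,0],[0,0.11,0],45],
    [[0,24,0],[0,0.11,0],45],
    [[0,24,0],[0,0.11,0],45],
    [[0,24,0],[0,0.11,0],45],
    [[0,0,0],[0,0,0],45],
    [[0,0,0],[0,0,0],45],
  ],
)

```text
time: 16.25
position: [0.5324, 0.0964, 0.1323]
orientation: [-179.6, 34.2, -179.5]
force: [-0.9, -0.6, -1.9]
width: 0.0574
```

Run:
```python
from h import *
st()
shot("scene","s16",(230,140,350,230),6.5)
shot("top","t16",(200,170,320,280),6.5)
```

```text
t 16.25 p [0.5324 0.0964 0.1323] x [-0.827 -0.007 -0.562] y [-0.005  1.    -0.005] w 0.0574 F [-0.9 -0.6 -1.9] j [  1.4  69.9  57.7 133.7   0.7   0.9]
```

View pics/s16.png

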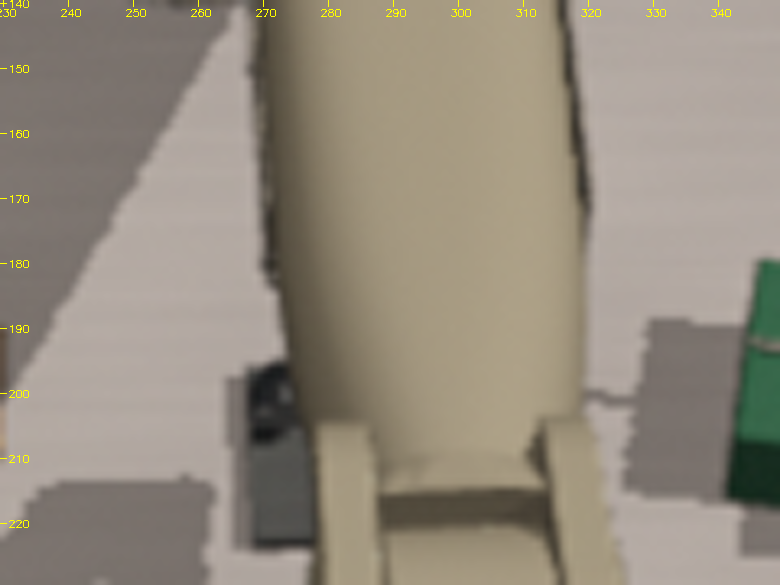

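View pics/t16.png

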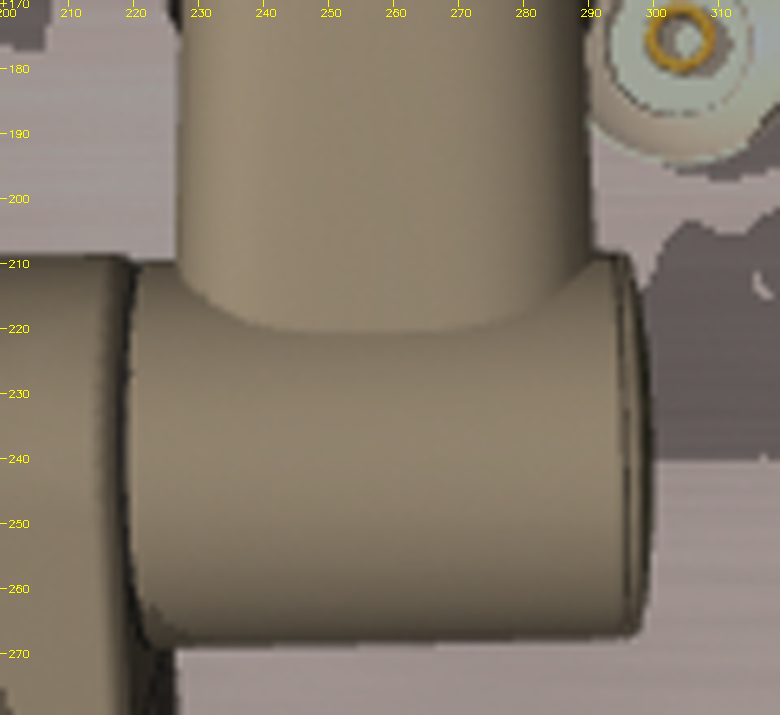

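Run:
```python
from ik import *
np.set_printoptions(precision=1,suppress=True)
st()
for p in(145.8,150,153):
  c=np.radians(p);x=np.array([np.cos(c),0,-np.sin(c)])
  for t in((.5324,.0964,.1323),(.50,.1,.11),(.465,.101,.075),(.461,.101,.03)):
    q,e=ik(np.array(t),x,(1,69,57,130,0,0));print(p,t,q,round(e,4))
plan((.465,.101,.08),(np.cos(c),-.02,-np.sin(c)),(-.02,1,0))
```

```text
t 16.35 p [0.5 0.1 0.1] x [-0.8 -0.  -0.6] y [-0.  1. -0.] w 0.0576 F [-0.4 -0.2 -1.5] j [  1.2  69.2  57.8 133.9   0.7   0.9]
145.8 (0.5324, 0.0964, 0.1323) [  0.5  69.4  57.3 133.    0.5   0. ] 0.0307
145.8 (0.5, 0.1, 0.11) [  0.9  64.6  43.1 124.3   0.7   0. ] 0.0
145.8 (0.465, 0.101, 0.075) [  1.   61.   30.3 115.1   0.8   0. ] 0.0
145.8 (0.461, 0.101, 0.03) [  1.   63.2  28.2 110.8   0.9   0. ] 0.0
150 (0.5324, 0.0964, 0.1323) [  0.4  69.6  56.  133.    0.7   0. ] 0.1491
150 (0.5, 0.1, 0.11) [  0.9  68.9  48.6 129.7   0.8   0. ] 0.0
150 (0.465, 0.101, 0.075) [  1.   64.9  34.7 119.8   0.9   0. ] 0.0
150 (0.461, 0.101, 0.03) [  1.   67.1  32.8 115.7   0.9   0. ] 0.0
153 (0.5324, 0.0964, 0.1323) [  0.2  69.7  55.1 133.    0.9   0. ] 0.2335
153 (0.5, 0.1, 0.11) [  0.9  71.5  51.9 133.    0.8   0. ] 0.0151
153 (0.465, 0.101, 0.075) [  1.   67.7  37.9 123.2   0.9   0. ] 0.0
153 (0.461, 0.101, 0.03) [  1.   69.9  36.2 119.3   0.9   0. ] 0.0
shift [90.   6.7 10.3] rotvec [-0.   0.1 -0. ] deg 7.8
```

Request:
arm_command(
  moves=[
    [[20,1,0],[0,0,0],45],
    [[25,2,0],[0,0,0],45],
    [[20,2,0],[0,0,0],45],
    [[10,0,0],[-0.011,0,-0.0165],45],
    [[0,0,0],[0,0.05,0],45],
    [[0,0,0],[0,0.05,0],45],
    [[0,0,0],[0,0,0],45],
    [[0,0,0],[0,0,0],45],
  ],
)

```text
time: 17.02
position: [0.4727, 0.0989, 0.0993]
orientation: [-179.6, 29.4, -178.6]
force: [0.2, -0.6, -3.3]
width: 0.0575
```

Run:
```python
from h import *
st()
o,p,R=obs();print("pitch",np.degrees(np.arctan2(-R[2,0],R[0,0])))
shot("scene","s17",(230,170,350,250),6.5)
shot("top","t17",(200,190,320,290),6.5)
```

```text
t 17.02 p [0.4727 0.0989 0.0993] x [-0.871 -0.021 -0.491] y [-0.021  1.    -0.006] w 0.0575 F [ 0.2 -0.6 -3.3] j [  2.   65.   37.9 123.5   0.5   0.7]
pitch 150.60879523169015
```

View pics/s17.png

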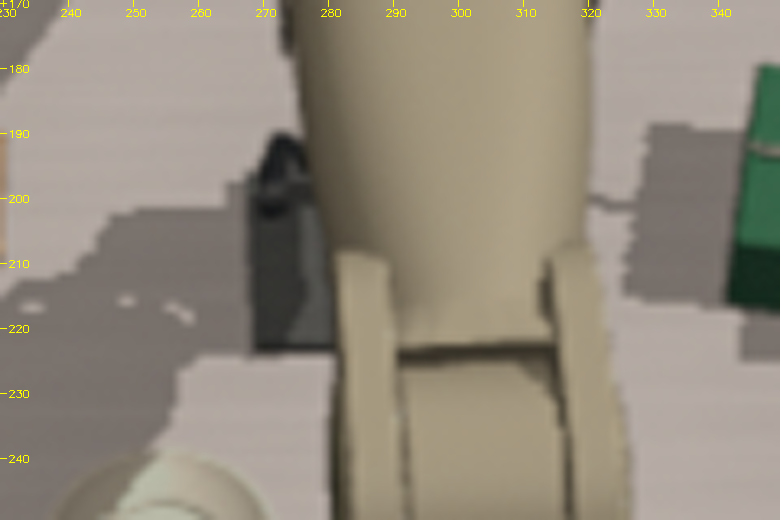

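View pics/t17.png

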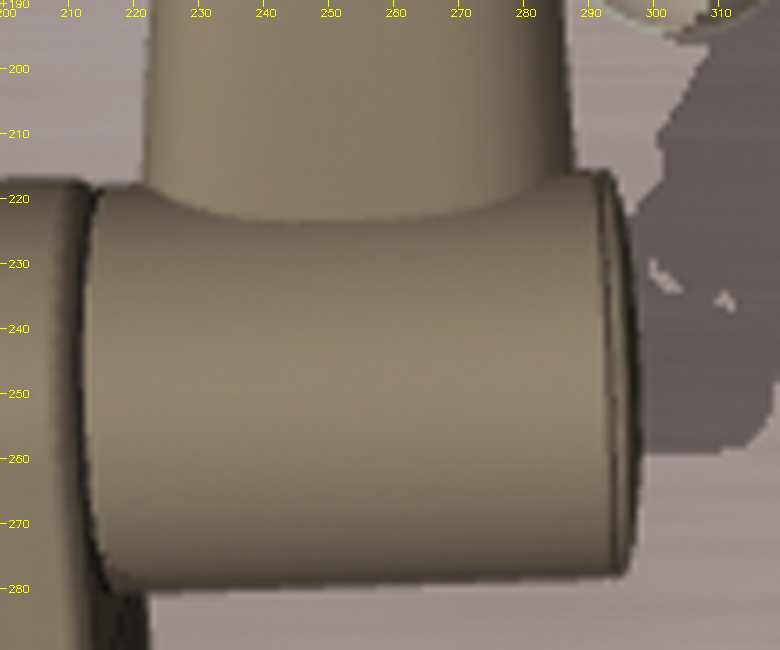

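Request:
arm_command(
  moves=[
    [[20,0,22],[0,0,0],45],
    [[14,0,16],[0,0,0],45],
    [[7,0,9],[0,0,0],45],
    [[0,0,0],[0,0,0],45],
    [[0,0,0],[0,0,0],45],
  ],
)

```text
time: 17.53
position: [0.4593, 0.0991, 0.038]
orientation: [-179.6, 29.2, -178.5]
force: [0.7, -0.5, -1.3]
width: 0.0577
```

Run:
```python
from h import *
st()
```

```text
t 17.53 p [0.4593 0.0991 0.038 ] x [-0.873 -0.022 -0.487] y [-0.022  1.    -0.006] w 0.0577 F [ 0.7 -0.5 -1.3] j [  2.   66.9  32.8 116.7   0.5   0.7]
```

Step down slowly until contact.

Request:
arm_command(
  moves=[
    [[1.5,0,2.6],[0,0,0],45],
    [[1.5,0,2.6],[0,0,0],45],
    [[0,0,0],[0,0,0],45],
    [[0,0,0],[0,0,0],45],
  ],
)

```text
time: 17.87
position: [0.4595, 0.0992, 0.0312]
orientation: [-179.6, 29.2, -178.5]
force: [-0.2, 0.4, -2.7]
width: 0.0575
```

Request:
arm_command(
  moves=[
    [[1.0,0,1.75],[0,0,0],45],
    [[0,0,0],[0,0,0],45],
  ],
)

```text
time: 18.03
position: [0.4592, 0.0992, 0.0287]
orientation: [-179.6, 29.2, -178.5]
force: [0.7, 0.5, -1.9]
width: 0.0574
```

Request:
arm_command(
  moves=[
    [[1.0,0,1.75],[0,0,0],45],
    [[0,0,0],[0,0,0],45],
  ],
)

```text
time: 18.2
position: [0.459, 0.0992, 0.0265]
orientation: [-179.6, 29.1, -178.5]
force: [-1.5, 0.0, -1.9]
width: 0.057
```

Request:
arm_command(
  moves=[
    [[0.75,0,1.3],[0,0,0],45],
    [[0,0,0],[0,0,0],45],
  ],
)

```text
time: 18.37
position: [0.459, 0.0992, 0.0261]
orientation: [-179.6, 29.1, -178.5]
force: [0.9, -0.6, 2.0]
width: 0.0572
```

Request:
arm_command(
  moves=[
    [[0.75,0,1.3],[0,0,0],45],
    [[0,0,0],[0,0,0],45],
  ],
)

```text
time: 18.53
position: [0.459, 0.0991, 0.0259]
orientation: [-179.6, 29.1, -178.6]
force: [2.8, -0.1, 7.3]
width: 0.0575
```

Request:
arm_command(
  moves=[
    [[0.5,0,0.9],[0,0,0],45],
    [[0,0,0],[0,0,0],45],
  ],
)

```text
time: 18.7
position: [0.459, 0.0992, 0.0258]
orientation: [-179.6, 29.1, -178.6]
force: [4.3, 1.1, 11.4]
width: 0.057
```

Request:
arm_command(
  grip_force=25,
  moves=[
    [[0,0,0],[0,0,0],45],
    [[-0.2,0,1.7],[0,0.02,0],45],
    [[0,0,0],[0,0,0],45],
  ],
)

```text
time: 18.95
position: [0.4594, 0.0991, 0.0251]
orientation: [-179.7, 27.7, -178.6]
force: [1.4, -0.2, 13.5]
width: 0.0573
```

Request:
arm_command(
  moves=[
    [[-0.2,0,1.7],[0,0.02,0],45],
    [[0,0,0],[0,0,0],45],
  ],
)

```text
time: 19.12
position: [0.4601, 0.0991, 0.024]
orientation: [-179.7, 26.5, -178.6]
force: [0.3, -0.4, 13.3]
width: 0.0574
```

Run:
```python
from h import *
st();o=obs()[0];print(o["ft_torque"])
shot("scene","s18",(230,170,350,250),6.5)
```

```text
t 19.12 p [0.4601 0.0991 0.024 ] x [-0.895 -0.022 -0.446] y [-0.022  1.    -0.005] w 0.0574 F [ 0.3 -0.4 13.3] j [  2.   70.4  36.  119.    0.5   0.6]
[0.19599719 2.15940933 0.01635141]
```

Request:
arm_command(
  moves=[
    [[0.1,0,1.2],[0,0,0],45],
    [[0,0,0],[0,0,0],45],
  ],
)

```text
time: 19.33
position: [0.4603, 0.0991, 0.0238]
orientation: [-179.6, 26.5, -178.6]
force: [1.5, -0.5, 16.2]
width: 0.0575
```

Request:
arm_command(
  moves=[
    [[0.1,0,1.2],[0,0,0],45],
    [[0,0,0],[0,0,0],45],
  ],
)

```text
time: 19.5
position: [0.4607, 0.0991, 0.023]
orientation: [-179.7, 26.5, -178.6]
force: [1.2, 0.3, 17.7]
width: 0.0571
```

Request:
arm_command(
  moves=[
    [[0.1,0,1.2],[0,0,0],45],
    [[0,0,0],[0,0,0],45],
  ],
)

```text
time: 19.67
position: [0.4608, 0.0991, 0.0228]
orientation: [-179.7, 26.4, -178.6]
force: [-0.8, -0.7, 21.2]
width: 0.0578
```

Request:
arm_command(
  moves=[
    [[-1,0,-2],[0,0,0],45],
    [[-0.5,0,-1.2],[0,0,0],45],
    [[0,0,0],[0,0,0],45],
  ],
)

```text
time: 19.92
position: [0.4612, 0.0992, 0.023]
orientation: [-179.6, 26.6, -178.5]
force: [-1.0, 0.0, 9.1]
width: 0.0577
```

Run:
```python
from h import *
st()
```

```text
t 19.92 p [0.4612 0.0992 0.023 ] x [-0.894 -0.023 -0.448] y [-0.023  1.    -0.006] w 0.0577 F [-1.   0.   9.1] j [  2.   70.6  36.2 119.    0.5   0.6]
```

Request:
arm_command(
  moves=[
    [[-0.5,0,-1.2],[0,0,0],45],
    [[0,0,0],[0,0,0],59],
    [[0,0,0],[0,0,0],62],
    [[0,0,0],[0,0,0],70],
    [[0,0,0],[0,0,0],76],
    [[0,0,0],[0,0,0],76],
  ],
)

```text
time: 20.42
position: [0.4623, 0.0992, 0.0213]
orientation: [-179.6, 26.9, -178.6]
force: [-0.2, -0.7, 0.5]
width: 0.0763
```

Run:
```python
from h import *
st()
```

```text
t 20.42 p [0.4623 0.0992 0.0213] x [-0.892 -0.022 -0.452] y [-0.022  1.    -0.006] w 0.0763 F [-0.2 -0.7  0.5] j [  2.   70.6  36.2 118.8   0.5   0.6]
```

Run:
```python
from ik import *
np.set_printoptions(precision=1,suppress=True)
c=np.radians(153);x=np.array([np.cos(c),-.02,-np.sin(c)])
for b in(30,50,70,90): 
  q,e=ik(np.array([.4623,.0992,.0213])-b*.001*x,x,(1,69,57,130,0,0));print(b,q,round(e,4))
c=np.radians(135);x2=np.array([np.cos(c),-.02,-np.sin(c)])
for t in((.52,.1,.06),(.52,.1,.11),(.56,.1,.11)):
  q,e=ik(np.array(t),x2,(1,69,57,130,0,0));print(t,q,round(e,4))
```

```text
30 [  1.3  74.1  46.6 125.5   0.    0. ] 0.0
50 [  1.3  77.3  55.  130.8   0.    0. ] 0.0
70 [  1.2  78.2  59.9 133.    0.1   0. ] 0.0723
90 [  1.   77.4  61.7 133.    0.2   0. ] 0.1833
(0.52, 0.1, 0.06) [  1.3  59.   33.1 109.2  -0.2   0. ] 0.0
(0.52, 0.1, 0.11) [  1.3  57.   36.2 114.2  -0.2   0. ] 0.0
(0.56, 0.1, 0.11) [  1.3  64.1  51.2 122.   -0.3   0. ] 0.0
```

Request:
arm_command(
  moves=[
    [[-15,0,0],[0,0,0],76],
    [[-30,0,0],[0,0,0],76],
    [[0,0,0],[0,-0.1,0],76],
    [[0,0,0],[0,-0.1,0],76],
    [[0,0,0],[0,-0.11,0],76],
    [[-15,0,-15],[0,0,0],76],
    [[-25,0,-25],[0,0,0],76],
    [[-25,0,-25],[0,0,0],76],
    [[0,0,0],[0,-0.12,0],76],
    [[0,0,0],[0,-0.12,0],76],
    [[0,0,0],[0,-0.12,0],76],
    [[0,0,0],[0,-0.12,0],76],
    [[0,0,0],[0,-0.12,0],76],
  ],
)

```text
time: 21.5
position: [0.5033, 0.1007, 0.1344]
orientation: [-178.2, 79.5, -177.0]
force: [-0.2, 0.4, 1.4]
width: 0.0764
```

Run:
```python
from h import *
st()
```

```text
t 21.5 p [0.5033 0.1007 0.1344] x [-0.183 -0.01  -0.983] y [-0.022  1.    -0.006] w 0.0764 F [-0.2  0.4  1.4] j [ 2.4 22.7 -5.4 72.5 -0.1  1.2]
```

Request:
arm_command(
  moves=[
    [[-35,0,0],[0,0,0],76],
    [[-30,-20,0],[0,0,0],76],
    [[0,-38,-10],[0,0,0],76],
    [[0,-38,-10],[0,0,0],76],
    [[0,-38,-10],[0,0,0],76],
    [[0,-38,-10],[0,0,0],76],
    [[0,-38,-10],[0,0,0],76],
    [[0,-38,-10],[0,0,0],76],
    [[0,-30,0],[0,0,0],76],
    [[0,0,0],[0,0,0],76],
    [[0,0,0],[0,0,0],76],
  ],
)

```text
time: 22.42
position: [0.4617, -0.1791, 0.2103]
orientation: [-178.4, 79.0, -177.3]
force: [0.4, 0.5, 0.4]
width: 0.0759
```

Run:
```python
from h import *
st()
shot("scene","s19");shot("top","t19")
crop(cv2.imread("pics/s19_full.png"),"s19c",(230,165,370,280),5.5);crop(cv2.imread("pics/t19_full.png"),"t19c",(145,150,345,290),4)
```

```text
t 22.42 p [ 0.4617 -0.1791  0.2103] x [-0.191 -0.009 -0.982] y [-0.019  1.    -0.005] w 0.0759 F [0.4 0.5 0.4] j [-27.2  18.   -1.2  80.3  -5.5 -27.8]
```

View pics/s19.png

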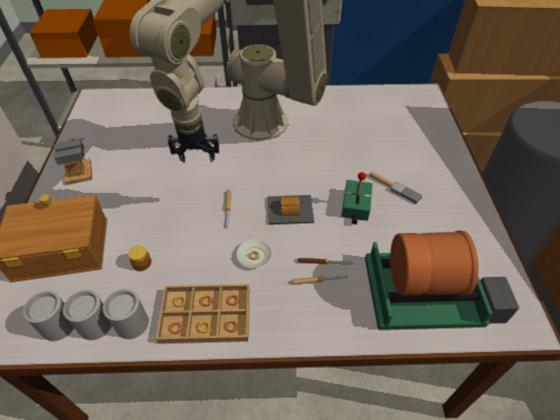

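View pics/s19c.png

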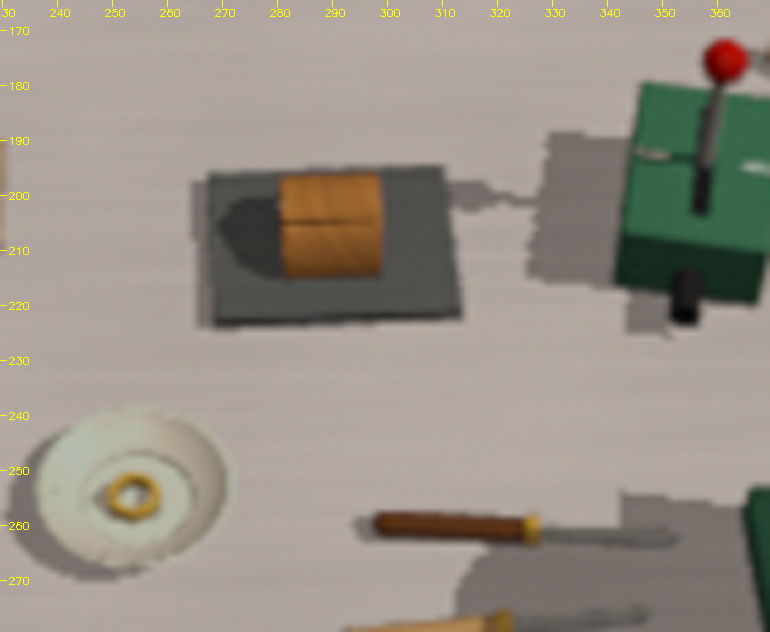

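View pics/t19c.png

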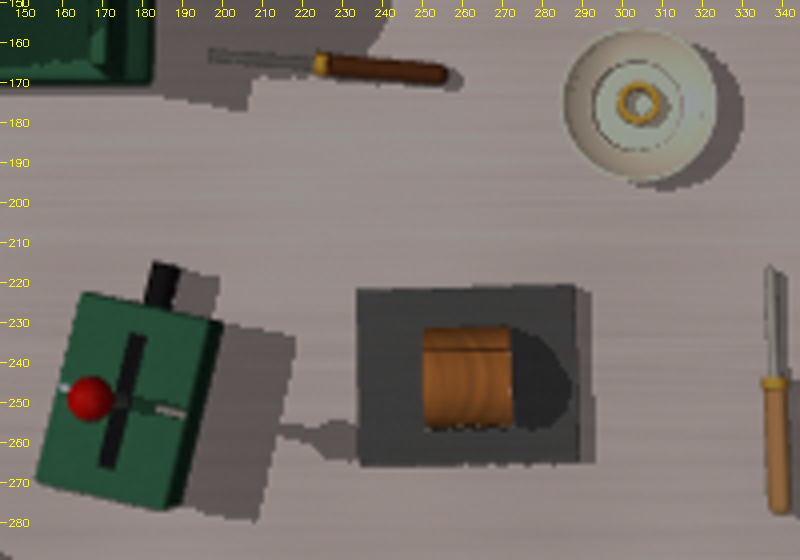

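Run:
```python
from h import *
crop(cv2.imread("pics/t19_full.png"),"t20",(150,210,210,285),9,5);crop(cv2.imread("pics/s19_full.png"),"s20",(335,160,385,230),9,5)
```

```text
(no output)
```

View pics/t20.png

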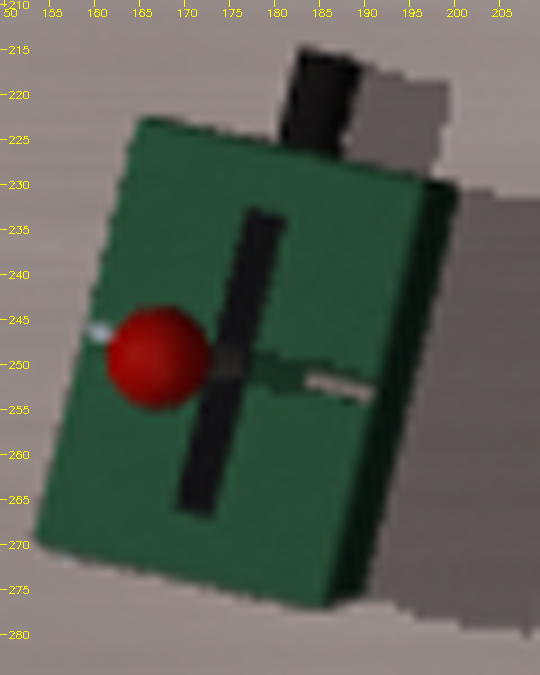

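View pics/s20.png

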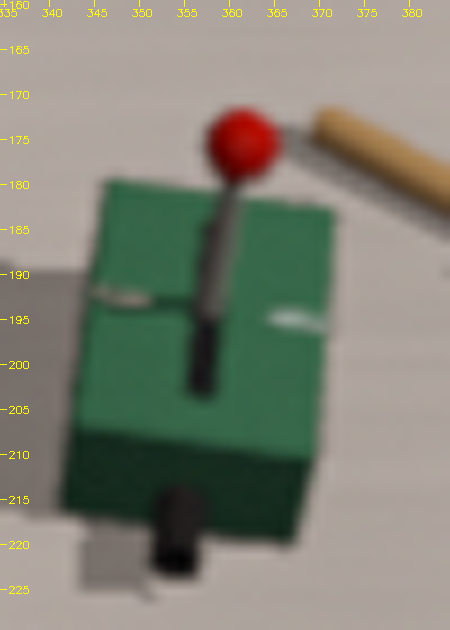

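Run:
```python
from h import *
T=lambda x,y:(x/9+149.5,y/9+209.5);S=lambda x,y:(x/9+334.5,y/9+159.5)
u=np.array([.978,-.207])
for n,f,pts,ball in(("top",T,((140,120),(428,180),(325,607),(35,540)),(159,358)),("scene",S,((103,180),(334,211),(314,459),(73,430)),(242,146))):
  h=np.mean([onz(n,f(*p),.055) for p in pts],0);px=np.array(f(*ball))
  print(n,h,"up proj",proj(n,h+[0,0,.085]),"ball",px)
  ths=np.linspace(-.3,.3,601);e=[np.linalg.norm(proj(n,np.r_[h[:2]+u*.085*np.sin(t),.055+.085*np.cos(t)])-px) for t in ths];print(ths[np.argmin(e)],min(e))
h=np.mean([onz("top",T(*p),.055) for p in((266,211),(196,515))],0);print("slot",h,proj("top",h+[0,0,.085]))
```

```text
top [0.46436839 0.32549016 0.055     ] up proj [167.32346949 249.63205135] ball [167.16666667 249.27777778]
0.009000000000000008 0.2340257532146678
scene [0.4654445  0.32561937 0.055     ] up proj [360.98812264 176.273933  ] ball [361.38888889 175.72222222]
-0.03199999999999997 0.353512188078778
slot [0.46384442 0.3257629  0.055     ] [167.20639439 249.84825472]
```

Run:
```python
from h import *
st();print(robot().finish_job())
```

```text
t 22.52 p [ 0.4618 -0.1772  0.2103] x [-0.191 -0.009 -0.982] y [-0.022  1.    -0.005] w 0.0759 F [-0.5 -1.  -0.1] j [-27.   18.   -1.3  80.3  -5.4 -27.8]
the job is handed in; nothing more can be done
None
```

I handed the job in at 22.5 s of robot time, with all three parts done in the order asked. The job gives no verdict back, so this rests on my own checks.

- **Lever:** I set it back to idle in two tries. The first left it about 0.065 rad short, so I gripped the knob again and corrected it. The last pictures put it near upright: +0.01 rad from the top camera and -0.03 rad from the scene camera. The two disagree by about the calibration error.
- **Ring:** It was lifted off the plate and released just above the dish floor. The pictures show it lying on the floor of the dish, near the middle.
- **Former:** I gripped it by its end faces, lifted it, turned it over and set the strip edge down on the plate. I then pressed it flat while still holding it, with up to about 21 N on the wrist. The arm blocked both cameras during this step, so I went by the force readings alone. The last pictures show it flat side down, well inside the plate, with its length along the long side.

In the last pictures the dish, burnishers, jar and brush look unmoved. The gripper was open and clear of everything.

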